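Close the flour mill: snug its cover clamps crosswise

ROBOT

A 6-joint arm with a two-finger parallel gripper is mounted at the origin on the work surface. World frame = base frame: x ahead of the robot, y to its left, z up, the work surface at z = 0. Lengths are in m, angles in rad, forces in N, time in s.
With the tool pointing down it reaches from about 0.35 to 0.85 m from the base axis. Payload 8.1 kg.
Tool frame: the origin (TCP) lies midway between the tips of the shut fingers; the grasp point (between the pads) lies 19 mm behind it; z points along the fingers, y is the direction in which the jaws open and shut (so a half turn about z gives the same grasp; the last joint's range is limited). The gripper opens to 93 mm and grips with 3 to 60 N. Pads are 15 mm wide; open, the fingers measure 128 mm over their backs; the gripper's body (75 mm by 188 mm) begins 65 mm behind the grasp point.
Start: joints at [1.219, 0.13, 1.488, -0, 1.523, -0.085], TCP at [0.158, 0.579, 0.219] pointing down, gripper open.
Joint ranges: [-2.96, 2.96], [-0.89, 2.26], [0.02, 2.5], [-1.34, 4.48], [0, 2.73], [-2.66, 2.66]. Speed limits (rad/s): [2.39, 2.39, 2.79, 3.14, 3.14, 3.14].

INTERFACE

Orientations are given as a rotation vector (axis times angle).
In Python, from plant import * gives the robot as it stands. The module is installed in compiled form; this text tells all that it offers.
- The arm moves only by the tool play_rows, never from a script. Its argument "deltas" is a list of rows, each an object with "translation": the shift along the tool's x, y, z in units of 40 mm (1.0 is 40 mm), a list of three; "delta_rot": the turn, a rotation vector about the tool's x, y, z in units of 4 degrees (1.0 is 4 degrees), a list of three; "hand": the gripper command: -1 is fully open, 1 is shut, values between are in proportion. In form: [{"translation": [dx, dy, dz], "delta_rot": [ax, ay, az], "hand": hand}, ...]. A call has exactly 10 rows; each row shifts and turns the pose as measured when the row begins, along the tool's axes as they then stand; what a row does not reach is not made up. A row lasts 1/12 s, in which the tool goes at most 41.7 mm and 7.16 degrees, less where a joint would pass 70% of its speed; a pose out of reach is approached as far as the arm can. A call with a number of a shift or a turn outside -1 to 1 is refused whole. A call with a gripper value outside its range is refused whole. The fingers move at their own pace and stop on an object; the grip force is fixed at half the most. Time passes only in rows, so rows that do not move let the fingers close, or fill a call up. It gives the time, the measured TCP pose, the force and the opening at its end, in the units of the state.
- get_obs(): the state, without advancing time (a new reading comes with each control period).
- get_image(name): name is "side" or "top"; returns a dict with "image" (384x512x3 uint8, red, green, blue), "depth" (384x512 float32, m along the optical axis (not along the pixel's ray), 0 where there is no reading), "K" (3x3 intrinsics, pixels), "cam_to_world" (4x4, takes a point from camera to world coordinates). Camera axes: x right, y up, looking along -z (the intrinsics and any distortion apply to the point x, -y, -z); pixel columns grow to the right and rows downward; lengths in m; the calibration is good to about 2 mm. A picture is of the moment at which its call begins.
- close_job(): hands the job in, once; it reports no verdict.
The state is a dict: "time_s": time; "qpos": joint angles; "joint_vel": joint speeds; "effort": joint torques, N m; "eef_pos": TCP position; "ee_rot": TCP orientation; "contact_force": force on the tool from outside, world axes, zero at the start; "moment": the same for the moment, N m; "opening": finger opening in m.
Only numpy, scipy, OpenCV 4.12 (cv2) and the standard library are available. Lean on these libraries where they do the work, as an engineer would, in place of code of your own. Each camera call takes 0.05 s, during which the arm holds its last target.

TASK

Clamp the flour mill's loose cover down on its seat with its four crank clamps, working crosswise (one clamp, then the diagonally opposite one, then the other pair) in two rounds: in the first round turn each crank about an eighth of a turn clockwise, in the second turn each on by feel until it is just snug, so that the cover sits level and no clamp is slack or overtightened. Leave the bowl, jar and scraper beside the mill where they are, and let go of everything.

Things in the scene. Friction and masses are not known exactly. Their poses are not given: they have to be found in the camera images.
- mill: counter-top flour mill with a white, rounded square housing 216 mm wide and 96 mm tall on rubber feet, steel rim to 100 mm; fixed to the table. Origin: centre of its underside, z up; its -x side carries a steel flour spout and faces roughly to the robot (yaw within 0.35 rad). Four like crank clamps stand at x, y = +-55 mm in its frame.
- cover: square aluminium cover plate of the grinding chamber, 175 x 175 x 10 mm, about 0.8 kg, with a low round boss (60 mm wide, 12 mm high) in the middle; origin: centre of its underside. Loose, held sideways by four guides. At the start it rests on springy rubber seal strips 3.5 mm above its hard metal seat, onto which the clamps' feet push it. Underside about 109.5 mm above the table at the start, 106 mm when seated (both vary by +-2 mm).
- crank1 (a joint): turn in rad of crank 1, at the robot's side, left (mill -x, +y); diagonally opposite to crank 3. Grows clockwise seen from above (tightens); 0 = released, stop at 2.8; starts at 0 to 0.15; stays where it is left (when tight it may spring back by up to 0.07). The foot goes down 6 mm per rad, meets the resting cover at 0.4 to 1.0 rad, has it seated at 1.0 to 1.7 rad (varies from mill to mill); snug is about 0.2 rad after that (all four much alike).
- post1 (a point): top centre of the upright round black handle post of crank 1: post 14 mm thick, free over its upper 32 mm (below it the flat steel arm), 42 mm from the crank's vertical axis, top 174 mm above the table; it stays at this height; hub and arm end below 148 mm. This point's x axis runs along the arm, outward from the axis. To tighten, the post is swung clockwise; it can be pinched or pushed from the side.
- foot1: sprung steel foot of clamp 1, 28 mm across, under crank 1, does not turn; origin: centre of its underside (on the crank's axis), which presses on the cover. Turning takes 0.20 N m free, up to 0.28 on the seal, then climbs steeply, over 1 N m per rad. Snug: 13 to 45 N on the cover, felt as 0.29 to 0.46 N m while turning (7 to 11 N square on the post, best 8.5 N); more is overtightened.
- crank2 (a joint): turn in rad of crank 2, at the robot's side, right (mill -x, -y); diagonally opposite to crank 4. Grows clockwise seen from above (tightens); 0 = released, stop at 2.8; starts at 0 to 0.15; stays where it is left (when tight it may spring back by up to 0.07). The foot goes down 6 mm per rad, meets the resting cover at 0.4 to 1.0 rad, has it seated at 1.0 to 1.7 rad (varies from mill to mill); snug is about 0.2 rad after that (all four much alike).
- post2 (a point): top centre of the upright round black handle post of crank 2: post 14 mm thick, free over its upper 32 mm (below it the flat steel arm), 42 mm from the crank's vertical axis, top 174 mm above the table; it stays at this height; hub and arm end below 148 mm. This point's x axis runs along the arm, outward from the axis. To tighten, the post is swung clockwise; it can be pinched or pushed from the side.
- foot2: sprung steel foot of clamp 2, 28 mm across, under crank 2, does not turn; origin: centre of its underside (on the crank's axis), which presses on the cover. Turning takes 0.20 N m free, up to 0.28 on the seal, then climbs steeply, over 1 N m per rad. Snug: 13 to 45 N on the cover, felt as 0.29 to 0.46 N m while turning (7 to 11 N square on the post, best 8.5 N); more is overtightened.
- crank3 (a joint): turn in rad of crank 3, at the far side, right (mill +x, -y); diagonally opposite to crank 1. Grows clockwise seen from above (tightens); 0 = released, stop at 2.8; starts at 0 to 0.15; stays where it is left (when tight it may spring back by up to 0.07). The foot goes down 6 mm per rad, meets the resting cover at 0.4 to 1.0 rad, has it seated at 1.0 to 1.7 rad (varies from mill to mill); snug is about 0.2 rad after that (all four much alike).
- post3 (a point): top centre of the upright round black handle post of crank 3: post 14 mm thick, free over its upper 32 mm (below it the flat steel arm), 42 mm from the crank's vertical axis, top 174 mm above the table; it stays at this height; hub and arm end below 148 mm. This point's x axis runs along the arm, outward from the axis. To tighten, the post is swung clockwise; it can be pinched or pushed from the side.
- foot3: sprung steel foot of clamp 3, 28 mm across, under crank 3, does not turn; origin: centre of its underside (on the crank's axis), which presses on the cover. Turning takes 0.20 N m free, up to 0.28 on the seal, then climbs steeply, over 1 N m per rad. Snug: 13 to 45 N on the cover, felt as 0.29 to 0.46 N m while turning (7 to 11 N square on the post, best 8.5 N); more is overtightened.
- crank4 (a joint): turn in rad of crank 4, at the far side, left (mill +x, +y); diagonally opposite to crank 2. Grows clockwise seen from above (tightens); 0 = released, stop at 2.8; starts at 0 to 0.15; stays where it is left (when tight it may spring back by up to 0.07). The foot goes down 6 mm per rad, meets the resting cover at 0.4 to 1.0 rad, has it seated at 1.0 to 1.7 rad (varies from mill to mill); snug is about 0.2 rad after that (all four much alike).
- post4 (a point): top centre of the upright round black handle post of crank 4: post 14 mm thick, free over its upper 32 mm (below it the flat steel arm), 42 mm from the crank's vertical axis, top 174 mm above the table; it stays at this height; hub and arm end below 148 mm. This point's x axis runs along the arm, outward from the axis. To tighten, the post is swung clockwise; it can be pinched or pushed from the side.
- foot4: sprung steel foot of clamp 4, 28 mm across, under crank 4, does not turn; origin: centre of its underside (on the crank's axis), which presses on the cover. Turning takes 0.20 N m free, up to 0.28 on the seal, then climbs steeply, over 1 N m per rad. Snug: 13 to 45 N on the cover, felt as 0.29 to 0.46 N m while turning (7 to 11 N square on the post, best 8.5 N); more is overtightened.
- bowl: white bowl, 120 mm across, 60 mm high, loose, beside the mill; leave it. Origin: centre of its underside.
- jar: glass jar with steel lid, 68 mm across, 100 mm high, loose, beside the mill; leave it. Origin: centre of its underside.
- scraper: steel dough scraper with wooden grip, 110 x 120 x 19 mm, loose, lying near the mill; leave it. Origin: underside, middle of the blade.
Not all that is in view belongs to the job. Leave any blue look-alike of the cover alone.

How it is judged:
On the way:
1. first round done: every crank stands between 0.6 and 1.25 rad (value of joint crank1 between 0.6 and 1.25 rad and value of joint crank2 between 0.6 and 1.25 rad and value of joint crank3 between 0.6 and 1.25 rad and value of joint crank4 between 0.6 and 1.25 rad), for 0.1 s.
At the end, for the whole second after the job is handed in: each of the four feet presses on the cover with 12 to 50 N (its crank beyond 1.05 rad), the cover lies level within 0.01 rad and is still, so it is seated all round (contact force between foot1 and cover between 12 and 50 N and contact force between foot2 and cover between 12 and 50 N and contact force between foot3 and cover between 12 and 50 N and contact force between foot4 and cover between 12 and 50 N and value of joint each of crank1, crank2, crank3, crank4 above 1.05 rad and angle between cover's own z axis and vertical below 0.01 rad and linear speed of cover below 0.01 m/s); the robot touches nothing.
It fails at once if a clamp is overtightened: a foot presses on the cover with more than 50 N (contact force between any of foot1, foot2, foot3, foot4 and cover above 50 N).
It fails at once if the cover is cocked by more than 0.035 rad (2 degrees) (angle between cover's own z axis and vertical above 0.035 rad).
It fails at once if cross order broken: two neighbouring cranks are beyond 0.55 rad while both others are below 0.35 rad (first round), or beyond 1.35 rad while both others are below 1.15 rad (second round) ((value of joint each of crank1, crank2 above 0.55 rad and value of joint each of crank3, crank4 below 0.35 rad) or (value of joint each of crank1, crank2 above 1.35 rad and value of joint each of crank3, crank4 below 1.15 rad) or (value of joint each of crank2, crank3 above 0.55 rad and value of joint each of crank4, crank1 below 0.35 rad) or (value of joint each of crank2, crank3 above 1.35 rad and value of joint each of crank4, crank1 below 1.15 rad) or (value of joint each of crank3, crank4 above 0.55 rad and value of joint each of crank1, crank2 below 0.35 rad) or (value of joint each of crank3, crank4 above 1.35 rad and value of joint each of crank1, crank2 below 1.15 rad) or (value of joint each of crank4, crank1 above 0.55 rad and value of joint each of crank2, crank3 below 0.35 rad) or (value of joint each of crank4, crank1 above 1.35 rad and value of joint each of crank2, crank3 below 1.15 rad)).
It fails at once if a crank is run beyond 1.25 rad before all four have had their first turn (0.6 rad) (value of joint any of crank1, crank2, crank3, crank4 above 1.25 rad and value of joint any of crank1, crank2, crank3, crank4 below 0.6 rad).
It fails at once if bowl, jar or scraper is moved by more than 40 mm (distance of any of bowl, jar, scraper from where it was at the start of the episode above 0.04 m).
It also fails if it takes over 72 s, if anything falls off the work surface, if the arm or the gripper's body presses on something with over 40 N, if the wrist force passes 120 N, or if a joint passes its speed limit or range.

## Working session

There is one attempt and no reset: what is moved stays moved. The work goes in short steps, Python scripts to look and compute and a tool call to move; the robot and the scene stay as the last step left them, time stands still between calls to the robot, and variables do not carry over. Pictures are saved under pics/ and viewed, and the job is handed in when it is done.

Besides the shell and the picture viewer there is one more tool, called after ">>>" in YAML: its name, and indented under it one key for each argument. play_rows: Moves the arm, as the interface text tells. Shifts and turns lie within -1 to 1; 1 stands for 40 mm of shift or 4 degrees of turn. Its arguments: {"type":"object","properties":{"deltas":{"type":"array"}},"required":["deltas"]}

```bash
mkdir -p pics; ls
python3 - <<'E'
from plant import *
import cv2,numpy as np
o=get_obs()
for k in o: print(k,np.round(o[k],3))
for n in("top","side"):
    d=get_image(n); cv2.imwrite(f"pics/{n}0.png",cv2.resize(d["image"][:,:,::-1],(800,600)))
    np.savez(f"{n}0.npz",**d); print(n,d["K"],d["cam_to_world"].round(3), d.keys())
E
```

```text
pics
time_s 0.0
qpos [ 1.219  0.131  1.489 -0.     1.523 -0.085]
joint_vel [ 0.    -0.002  0.001  0.    -0.001 -0.   ]
effort [ 2.0000e-03 -5.5985e+01 -4.9177e+01  7.7000e-02  3.5000e-02 -0.0000e+00]
eef_pos [0.158 0.578 0.218]
ee_rot [-4.180e-01 -3.113e+00  3.000e-03]
contact_force [0.19  0.694 0.373]
moment [0.054 0.035 0.028]
opening 0.093
top [[478.37353977   0.         258.29131384]
 [  0.         478.37353977 192.41585412]
 [  0.           0.           1.        ]] [[-0.026  0.988 -0.153  0.3  ]
 [-1.    -0.024  0.014  0.036]
 [ 0.01   0.153  0.988  1.26 ]
 [ 0.     0.     0.     1.   ]] dict_keys(['image', 'depth', 'K', 'cam_to_world'])
side [[396.52434503   0.         255.89049095]
 [  0.         396.52434503 191.09557031]
 [  0.           0.           1.        ]] [[ 0.923  0.241 -0.299  0.18 ]
 [-0.384  0.563 -0.732 -0.677]
 [-0.008  0.79   0.612  0.722]
 [ 0.     0.     0.     1.   ]] dict_keys(['image', 'depth', 'K', 'cam_to_world'])
```

View pics/top0.png

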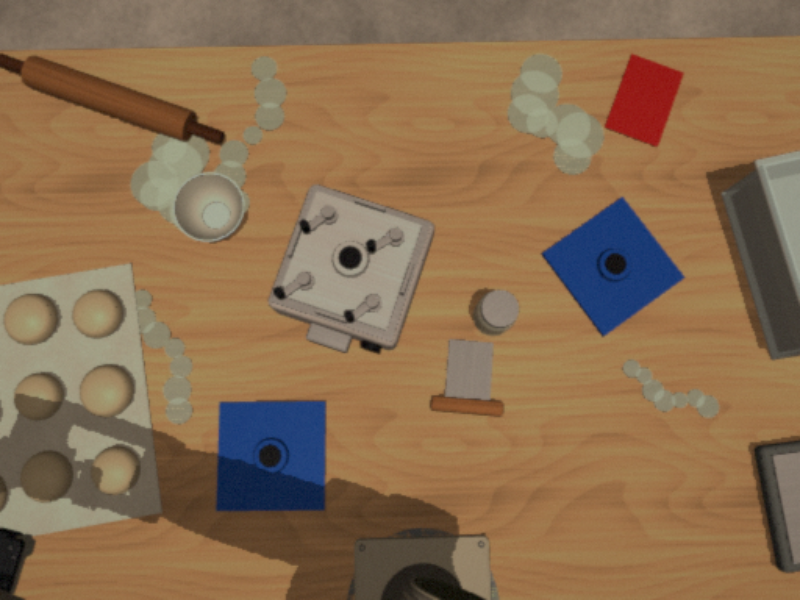

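View pics/side0.png

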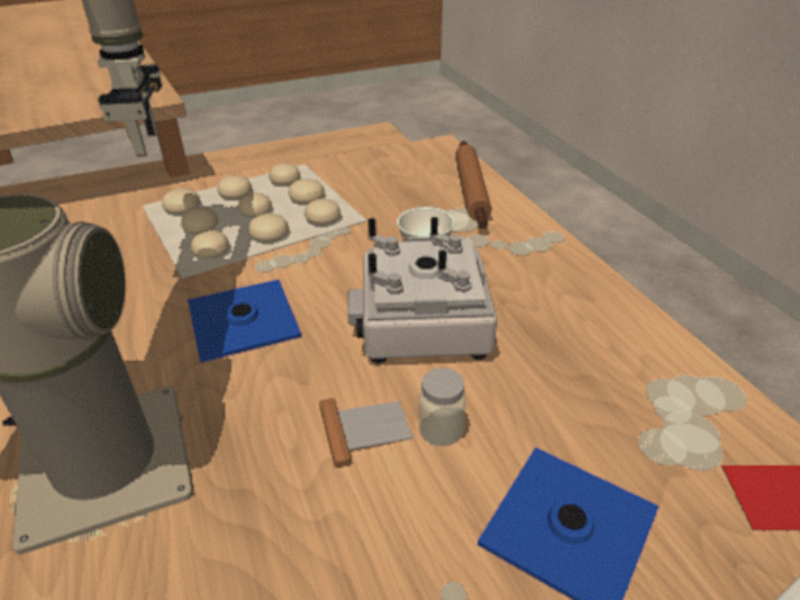

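```bash
cat > h.py <<'E'
import numpy as np,cv2
def load(n): return dict(np.load(n))
def cloud(d):
    K=d["K"];Z=d["depth"];v,u=np.mgrid[0:384,0:512]
    P=np.stack([(u-K[0,2])/K[0,0]*Z,-(v-K[1,2])/K[1,1]*Z,-Z],-1)
    M=d["cam_to_world"];return P@M[:3,:3].T+M[:3,3]
def ray_z(d,u,v,z):
    K=d["K"];M=d["cam_to_world"];r=M[:3,:3]@np.array([(u-K[0,2])/K[0,0],-(v-K[1,2])/K[1,1],-1]);return M[:3,3]+r*(z-M[2,3])/r[2]
def proj(d,P):
    M=d["cam_to_world"];p=(np.atleast_2d(P)-M[:3,3])@M[:3,:3];K=d["K"]
    return np.stack([K[0,2]+K[0,0]*p[:,0]/-p[:,2],K[1,2]-K[1,1]*p[:,1]/-p[:,2]],-1)
E
python3 - <<'E'
from h import *
d=load("top0.npz");im=d["image"][110:230,165:285,::-1]
cv2.imwrite("pics/topc.png",cv2.resize(im,(600,600),interpolation=cv2.INTER_CUBIC))
s=load("side0.npz");im=s["image"][130:235,215:325,::-1]
cv2.imwrite("pics/sidec.png",cv2.resize(im,(660,630),interpolation=cv2.INTER_CUBIC))
E
```

```text
(no output)
```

View pics/topc.png

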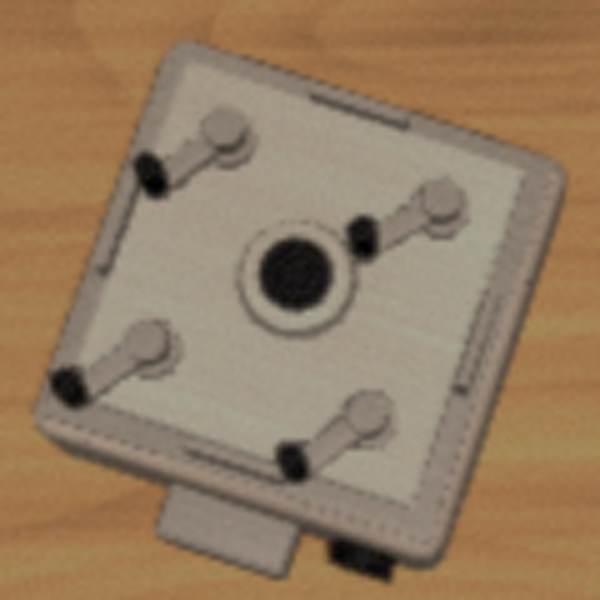

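View pics/sidec.png

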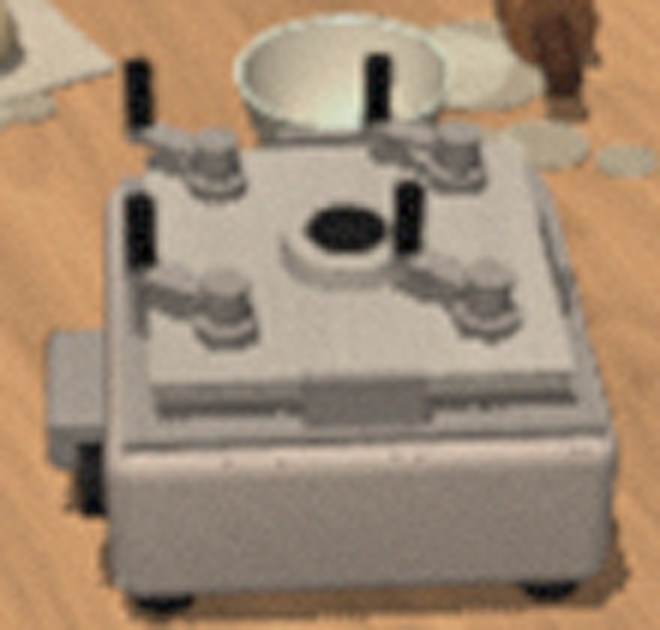

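Run:
```python
from h import *
from scipy import ndimage
for n in("top0","side0"):
    d=load(n+".npz");P=cloud(d)
    m=(P[...,0]>.3)&(P[...,0]<.75)&(P[...,1]>-.1)&(P[...,1]<.3)
    g=d["image"].max(-1)
    for nm,mm in(("post",m&(P[...,2]>.152)&(P[...,2]<.2)),("hub",m&(P[...,2]>.128)&(P[...,2]<.152))):
        l,k=ndimage.label(mm)
        for i in range(1,k+1):
            q=P[l==i]
            if len(q)<6: continue
            print(n,nm,len(q),q.mean(0).round(4),q.min(0).round(4),q.max(0).round(4))
    q=P[m&(P[...,2]>.09)&(P[...,2]<.127)]
    h=np.histogram(q[:,2],bins=np.arange(.09,.13,.001)); print(h[0])
    b=q[(q[:,2]>.115)]
    print(cv2.minAreaRect(b[:,:2].astype(np.float32)*1000))
```

```text
top0 post 38 [0.5872 0.1672 0.1698] [0.5811 0.1612 0.154 ] [0.5947 0.1738 0.1773]
top0 post 39 [0.5547 0.0679 0.1693] [0.5497 0.0616 0.1529] [0.5626 0.0736 0.1767]
top0 post 38 [0.4859 0.2057 0.1699] [0.4806 0.2003 0.1534] [0.4923 0.2128 0.1791]
top0 post 36 [0.4476 0.1024 0.1705] [0.4422 0.096  0.1549] [0.4548 0.1095 0.1774]
top0 hub 155 [0.6055 0.1428 0.1414] [0.5818 0.1224 0.1282] [0.6239 0.1714 0.1511]
top0 hub 150 [0.5697 0.0397 0.1416] [0.5497 0.0187 0.1283] [0.5862 0.0723 0.1514]
top0 hub 405 [0.5424 0.1014 0.1333] [0.5159 0.0742 0.128 ] [0.5707 0.1283 0.1485]
top0 hub 162 [0.5033 0.1797 0.1418] [0.4799 0.1593 0.1281] [0.5232 0.2081 0.1511]
top0 hub 153 [0.4671 0.0752 0.1412] [0.4471 0.0549 0.128 ] [0.4864 0.0975 0.152 ]
[ 62  99  82 102  77  62  94 115 160 172 171 136  91  40  20   7   0   2
   3   4   8   4  12  13  29  66 165 314 539 665 723 593 458 263 153  99
  71   0   0   0]
((543.8644409179688, 101.87873077392578), (191.1324920654297, 191.114501953125), 70.4457778930664)
side0 post 43 [0.5862 0.163  0.165 ] [0.5799 0.1584 0.1526] [0.5933 0.1696 0.175 ]
side0 post 42 [0.4847 0.202  0.1648] [0.4794 0.1983 0.1523] [0.4917 0.2088 0.1748]
side0 post 50 [0.5544 0.0638 0.165 ] [0.5482 0.0588 0.1527] [0.5629 0.0756 0.1746]
side0 post 52 [0.4468 0.098  0.1653] [0.4411 0.0929 0.1522] [0.4546 0.1066 0.1747]
side0 hub 145 [0.6029 0.1406 0.1396] [0.5804 0.1182 0.1281] [0.6251 0.1682 0.1508]
side0 hub 139 [0.5004 0.1785 0.1396] [0.4795 0.1554 0.1282] [0.5229 0.2115 0.1515]
side0 hub 343 [0.5512 0.0709 0.1361] [0.5149 0.015  0.1281] [0.5848 0.1259 0.1513]
side0 hub 173 [0.4629 0.0747 0.1399] [0.4412 0.0515 0.1281] [0.4859 0.105  0.1519]
[ 56  85  81  82  54  34  28  84 168 215 112  23  12   7   8  13   9   9
   1  16  12  32  24  28  21  26  37  98 301 586 520 244  79  38  48  47
  44   0   0   0]
((543.9833374023438, 97.81430053710938), (191.76634216308594, 189.53826904296875), 65.93692779541016)
```

```bash
cat > posts.py <<'E'
from h import *
from scipy import ndimage
def posts(d,zmin=.166):
    P=cloud(d);m=(P[...,0]>.4)&(P[...,0]<.68)&(P[...,1]>-.02)&(P[...,1]<.24)&(P[...,2]>zmin)&(P[...,2]<.185)
    l,k=ndimage.label(m,np.ones((3,3)));return [P[l==i].mean(0) for i in range(1,k+1) if (l==i).sum()>8]
E
python3 - <<'E'
from posts import *
d=load("top0.npz");P=cloud(d)
pp=posts(d);print(np.round(pp,4))
m=(P[...,0]>.4)&(P[...,0]<.68)&(P[...,1]>-.02)&(P[...,1]<.24)&(P[...,2]>.14)&(P[...,2]<.152)
l,k=ndimage.label(m)
for i in range(1,k+1):
    q=P[l==i]
    if len(q)<30: continue
    # far from post: hub circle -> points; enclosing
    # take points >28mm from nearest post
    dd=np.min([np.hypot(*(q[:,:2]-p[:2]).T) for p in pp],0);
    h=q[dd>34]; print("hub",len(q),len(h),h.mean(0).round(4), h.min(0).round(4),h.max(0).round(4),np.median(h[:,2]))
# boss dark disc centre
b=P[(abs(P[...,0]-.543)<.045)&(abs(P[...,1]-.101)<.045)&(P[...,2]>.127)&(P[...,2]<.137)]
print("boss",b.mean(0).round(4))
# cover plate outline by bright
q=P[(P[...,0]>.4)&(P[...,0]<.68)&(P[...,1]>-.02)&(P[...,1]<.24)&(P[...,2]>.116)&(P[...,2]<.124)]
for it in range(3):
    r=cv2.minAreaRect(q[:,:2].astype(np.float32)*1000);print(r)
    c=np.array(r[0])/1000;
    a=np.radians(r[2]);R=np.array([[np.cos(a),np.sin(a)],[-np.sin(a),np.cos(a)]]);w=(q[:,:2]-c)@R.T
    h0=np.percentile(w,[.7,99.3],axis=0);print(h0.round(4));q=q[(np.abs(w)<.0875).all(1)] if it==0 else q
E
```

```text
[[0.5881 0.1679 0.1728]
 [0.5559 0.0679 0.1727]
 [0.4866 0.2065 0.1731]
 [0.4486 0.1025 0.1733]]<stdin>:12: RuntimeWarning: Mean of empty slice.
  ret = um.true_divide(
Traceback (most recent call last):
ValueError: zero-size array to reduction operation minimum which has no identity
```

Run:
```python
from posts import *
d=load("top0.npz");P=cloud(d);pp=np.array(posts(d))[:,:2]
H=[]
for (u,v) in [(226,128),(443,201),(150,343),(370,415)]:
    u=u/5+165-.4;v=v/5+110-.4
    z=np.median(P[int(v)-1:int(v)+3,int(u)-1:int(u)+3,2]);H.append(ray_z(d,u,v,z));print(np.round(H[-1],4))
H=np.array(H)[:,:2];c=H.mean(0)
L=np.array([[55,55],[55,-55],[-55,55],[-55,-55]])/1000.
Hc=H-c;a=np.arctan2((L[:,0]*Hc[:,1]-L[:,1]*Hc[:,0]).sum(),(L*Hc).sum());print("c",c,"yaw",a)
R=np.array([[np.cos(a),-np.sin(a)],[np.sin(a),np.cos(a)]])
A=c+L@R.T
for n,x,p in zip((4,3,1,2),A,pp):
    v=p-x;print(n,"axis",x.round(4),"post",p.round(4),"phi",np.degrees(np.arctan2(v[1],v[0])).round(1),np.hypot(*v).round(4))
```

```text
[0.6134 0.1335 0.1476]
[0.5751 0.0304 0.1477]
[0.5094 0.1704 0.1482]
[0.4726 0.0673 0.1474]
c [0.54262082 0.10039404] yaw -0.34626261463221436
4 axis [0.613  0.1335] post [0.5881 0.1679] phi 126.0 0.0425
3 axis [0.5757 0.03  ] post [0.5559 0.0679] phi 117.5 0.0428
1 axis [0.5096 0.1708] post [0.4866 0.2065] phi 122.8 0.0424
2 axis [0.4722 0.0673] post [0.4486 0.1025] phi 123.9 0.0424
```

```bash
cat > go.py <<'E'
import sys
from plant import *
import numpy as np
from scipy.spatial.transform import Rotation as Ro
AX={1:(.5096,.1708),2:(.4722,.0673),3:(.5757,.0300),4:(.6130,.1335)}
def pose():
    o=get_obs();R=Ro.from_rotvec(o["ee_rot"]).as_matrix();return o,np.array(o["eef_pos"]),R,np.degrees(np.arctan2(R[1,0],R[0,0]))
def status(c=None):
    o,p,R,a=pose();F=np.array(o["contact_force"])
    s=f"t {o['time_s']:.2f} p {p.round(4)} alpha {a:.1f} tiltz {R[:2,2].round(3)} F {F.round(2)} Ftool {(R.T@F).round(2)} op {o['opening']:.4f}"
    if c:
        v=p[:2]-AX[c];s+=f" | crank{c}: r {np.hypot(*v)*1000:.1f}mm ang {np.degrees(np.arctan2(v[1],v[0])):.1f}"
    print(s)
def plan(x,y,z,al,n):
    o,p,R,a=pose();d=np.array([x,y,z])-p;da=(al-a+180)%360-180
    T=Ro.from_euler('z',al,degrees=True).as_matrix()@np.diag([1,-1,-1.])
    print("n",n,"dist mm",(d*1000).round(1),"dalpha",round(da,1))
    Rc=R;step=Ro.from_matrix(R.T@T).as_rotvec()/n
    for i in range(n):
        print("  tr",(Rc.T@d/n/.04).round(3),"rot",(np.degrees(step)/4).round(3))
        Rc=Rc@Ro.from_rotvec(step).as_matrix()
E
python3 -c "
from go import *
status();plan(.4866,.2065,.2,122.8,15)"
```

```text
t 0.10 p [0.158  0.5783 0.2177] alpha 164.7 tiltz [-0.001 -0.002] F [-0.7  -0.37  0.56] Ftool [ 0.58 -0.54 -0.55] op 0.0929
n 15 dist mm [ 328.6 -371.8  -17.7] dalpha -41.9
  tr [-0.692 -0.453  0.03 ] rot [-0.002  0.     0.699]
  tr [-0.713 -0.419  0.03 ] rot [-0.002  0.     0.699]
  tr [-0.733 -0.384  0.03 ] rot [-0.002  0.     0.699]
  tr [-0.75  -0.348  0.03 ] rot [-0.002  0.     0.699]
  tr [-0.766 -0.311  0.03 ] rot [-0.002  0.     0.699]
  tr [-0.781 -0.273  0.03 ] rot [-0.002  0.     0.699]
  tr [-0.793 -0.235  0.03 ] rot [-0.002  0.     0.699]
  tr [-0.804 -0.196  0.03 ] rot [-0.002  0.     0.699]
  tr [-0.812 -0.156  0.03 ] rot [-0.002  0.     0.699]
  tr [-0.819 -0.116  0.03 ] rot [-0.002  0.     0.699]
  tr [-0.823 -0.076  0.03 ] rot [-0.002  0.     0.699]
  tr [-0.826 -0.036  0.03 ] rot [-0.002  0.     0.699]
  tr [-0.827  0.004  0.03 ] rot [-0.002  0.     0.699]
  tr [-0.826  0.044  0.03 ] rot [-0.002  0.     0.699]
  tr [-0.823  0.085  0.03 ] rot [-0.002  0.     0.699]
```

The mill and its cover could be confused with two blue plates, at (270,455) and (613,265) in the top picture. The real one is the white mill with the spout at (350,265), and the close crop confirms it. It shows four posts: 1 at (280,292), 2 at (350,315), 3 at (372,246) and 4 at (306,226). I'll straddle each post with the fingers partly open and swing it around its axis.

>>> play_rows:
  deltas:
    - {"translation": [-0.69,-0.45,0.03],"delta_rot": [0,0,0.7],"hand": 0.4}
    - {"translation": [-0.71,-0.42,0.03],"delta_rot": [0,0,0.7],"hand": 0.4}
    - {"translation": [-0.73,-0.38,0.03],"delta_rot": [0,0,0.7],"hand": 0.4}
    - {"translation": [-0.75,-0.35,0.03],"delta_rot": [0,0,0.7],"hand": 0.4}
    - {"translation": [-0.77,-0.31,0.03],"delta_rot": [0,0,0.7],"hand": 0.4}
    - {"translation": [-0.78,-0.27,0.03],"delta_rot": [0,0,0.7],"hand": 0.4}
    - {"translation": [-0.79,-0.23,0.03],"delta_rot": [0,0,0.7],"hand": 0.4}
    - {"translation": [-0.8,-0.2,0.03],"delta_rot": [0,0,0.7],"hand": 0.4}
    - {"translation": [-0.81,-0.16,0.03],"delta_rot": [0,0,0.7],"hand": 0.4}
    - {"translation": [-0.82,-0.12,0.03],"delta_rot": [0,0,0.7],"hand": 0.4}

```text
time_s: 0.93
eef_pos: [0.3763, 0.3209, 0.1997]
ee_rot: [-1.172, -2.911, 0.013]
contact_force: [0.4, 0.9, -0.5]
opening: 0.0315
```

```bash
python3 -c "
from go import *
status();plan(.4866,.2065,.19,122.8,8)"
```

```text
t 0.93 p [0.3763 0.3209 0.1997] alpha 136.1 tiltz [-0.007 -0.006] F [ 0.38  0.92 -0.55] Ftool [0.36 0.93 0.54] op 0.0315
n 8 dist mm [ 110.3 -114.4   -9.7] dalpha -13.3
  tr [-0.496 -0.019  0.03 ] rot [-0.017  0.001  0.417]
  tr [-0.497 -0.004  0.03 ] rot [-0.017  0.001  0.417]
  tr [-0.497  0.01   0.03 ] rot [-0.017  0.001  0.417]
  tr [-0.496  0.025  0.03 ] rot [-0.017  0.001  0.417]
  tr [-0.495  0.039  0.03 ] rot [-0.017  0.001  0.417]
  tr [-0.494  0.053  0.03 ] rot [-0.017  0.001  0.417]
  tr [-0.492  0.068  0.03 ] rot [-0.017  0.001  0.417]
  tr [-0.49   0.082  0.03 ] rot [-0.017  0.001  0.417]
```

>>> play_rows:
  deltas:
    - {"translation": [-0.5,-0.02,0.03],"delta_rot": [0,0,0.42],"hand": 0.4}
    - {"translation": [-0.5,0,0.03],"delta_rot": [0,0,0.42],"hand": 0.4}
    - {"translation": [-0.5,0.01,0.03],"delta_rot": [0,0,0.42],"hand": 0.4}
    - {"translation": [-0.5,0.03,0.03],"delta_rot": [0,0,0.42],"hand": 0.4}
    - {"translation": [-0.5,0.04,0.03],"delta_rot": [0,0,0.42],"hand": 0.4}
    - {"translation": [-0.5,0.05,0.03],"delta_rot": [0,0,0.42],"hand": 0.4}
    - {"translation": [-0.5,0.07,0.03],"delta_rot": [0,0,0.42],"hand": 0.4}
    - {"translation": [-0.49,0.08,0.03],"delta_rot": [0,0,0.42],"hand": 0.4}
    - {"translation": [0,0,0],"delta_rot": [0,0,0],"hand": 0.4}
    - {"translation": [0,0,0],"delta_rot": [0,0,0],"hand": 0.4}

```text
time_s: 1.77
eef_pos: [0.4921, 0.1902, 0.1848]
ee_rot: [-1.536, -2.733, 0.025]
contact_force: [-0.9, 1.0, 0.9]
opening: 0.0279
```

```bash
python3 -c "
from go import *
status(1);plan(.4866,.2065,.155,122.8,4)
import cv2
for n in ('side','top'):
    d=get_image(n);im=d['image'][80:260,160:360,::-1]
    cv2.imwrite('pics/a_%s.png'%n,cv2.resize(im,(667,600),interpolation=cv2.INTER_CUBIC))"
```

```text
t 1.77 p [0.4921 0.1902 0.1848] alpha 121.3 tiltz [-0.013 -0.011] F [-0.91  0.96  0.89] Ftool [ 1.29 -0.29 -0.89] op 0.0279 | crank1: r 26.1mm ang 132.1
n 4 dist mm [ -5.5  16.3 -29.8] dalpha 1.5
  tr [0.106 0.027 0.186] rot [-0.061  0.008 -0.092]
  tr [0.105 0.027 0.186] rot [-0.061  0.008 -0.092]
  tr [0.105 0.027 0.186] rot [-0.061  0.008 -0.092]
  tr [0.105 0.026 0.186] rot [-0.061  0.008 -0.092]
```

View pics/a_side.png

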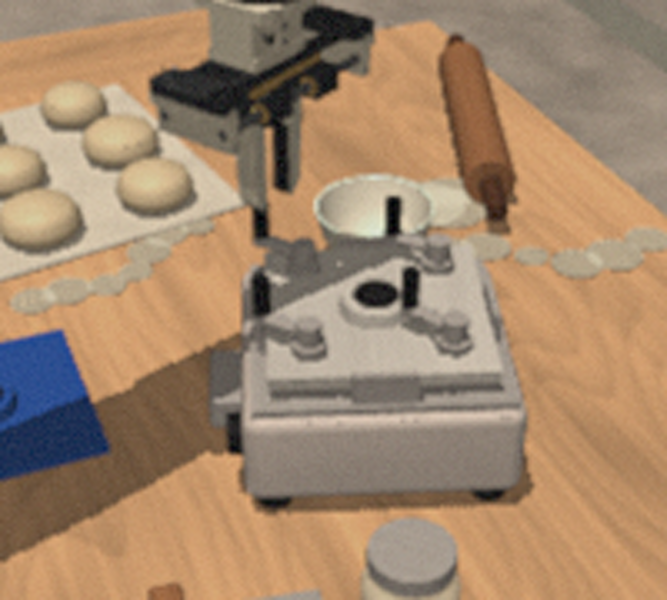

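>>> play_rows:
  deltas:
    - {"translation": [0.1,0.02,0],"delta_rot": [-0.06,0,-0.09],"hand": 0.4}
    - {"translation": [0.1,0.02,0],"delta_rot": [-0.06,0,-0.09],"hand": 0.4}
    - {"translation": [0.1,0.02,0],"delta_rot": [-0.06,0,-0.09],"hand": 0.4}
    - {"translation": [0.1,0.02,0],"delta_rot": [-0.06,0,-0.09],"hand": 0.4}
    - {"translation": [0,0,0],"delta_rot": [0,0,0],"hand": 0.4}
    - {"translation": [0,0,0.16],"delta_rot": [0,0,0],"hand": 0.4}
    - {"translation": [0,0,0.16],"delta_rot": [0,0,0],"hand": 0.4}
    - {"translation": [0,0,0.16],"delta_rot": [0,0,0],"hand": 0.4}
    - {"translation": [0,0,0.12],"delta_rot": [0,0,0],"hand": 0.4}
    - {"translation": [0,0,0],"delta_rot": [0,0,0],"hand": 0.4}

```text
time_s: 2.7
eef_pos: [0.4826, 0.2117, 0.1586]
ee_rot: [1.487, 2.765, 0.002]
contact_force: [-0.7, 0.2, 0.6]
opening: 0.0278
```

```bash
python3 -c "
from go import *
status(1);plan(.4866,.2065,.155,122.8,4)
import cv2
for n in ('side','top'):
    d=get_image(n);im=d['image'][100:220,180:300,::-1]
    cv2.imwrite('pics/b_%s.png'%n,cv2.resize(im,(600,600),interpolation=cv2.INTER_CUBIC))"
```

```text
t 2.70 p [0.4826 0.2117 0.1586] alpha 123.4 tiltz [0.003 0.   ] F [-0.7   0.17  0.59] Ftool [ 0.53 -0.49 -0.59] op 0.0278 | crank1: r 49.0mm ang 123.5
n 4 dist mm [ 4.  -5.2 -3.6] dalpha -0.6
  tr [-0.041  0.003  0.022] rot [0.008 0.005 0.04 ]
  tr [-0.041  0.003  0.022] rot [0.008 0.005 0.04 ]
  tr [-0.041  0.003  0.022] rot [0.008 0.005 0.04 ]
  tr [-0.041  0.004  0.022] rot [0.008 0.005 0.04 ]
```

View pics/b_side.png

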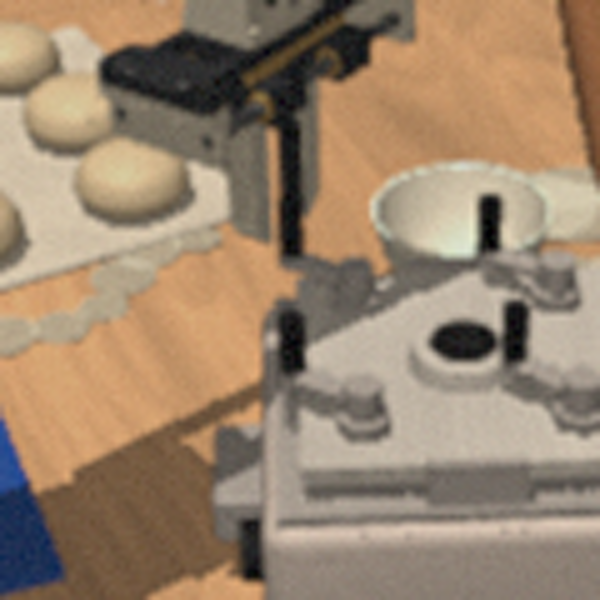

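>>> play_rows:
  deltas:
    - {"translation": [-0.05,0.04,0.02],"delta_rot": [0,0,0],"hand": 0.4}
    - {"translation": [-0.05,0.05,0.02],"delta_rot": [0,0,0],"hand": 0.4}
    - {"translation": [-0.02,0.06,0.01],"delta_rot": [0,0,0],"hand": 0.4}
    - {"translation": [-0.01,0.07,0],"delta_rot": [0,0,0.8],"hand": 0.4}
    - {"translation": [-0.015,0.073,0],"delta_rot": [0,0,1],"hand": 0.4}
    - {"translation": [-0.015,0.073,0],"delta_rot": [0,0,1],"hand": 0.4}
    - {"translation": [-0.015,0.073,0],"delta_rot": [0,0,1],"hand": 0.4}
    - {"translation": [-0.015,0.073,0],"delta_rot": [0,0,1],"hand": 0.4}
    - {"translation": [-0.015,0.073,0],"delta_rot": [0,0,1],"hand": 0.4}
    - {"translation": [-0.015,0.073,0],"delta_rot": [0,0,1],"hand": 0.4}

```text
time_s: 3.63
eef_pos: [0.5091, 0.2141, 0.158]
ee_rot: [-2.117, -2.314, 0.009]
contact_force: [-4.9, 0.1, 3.0]
opening: 0.0279
```

```bash
python3 -c "
from go import *
status(1)"
```

```text
t 3.63 p [0.5091 0.2141 0.158 ] alpha 95.1 tiltz [-0.007 -0.001] F [-4.85  0.06  3.04] Ftool [ 0.49 -4.85 -3.  ] op 0.0279 | crank1: r 43.3mm ang 90.6
```

```bash
cat >> go.py <<'E'
PH0={1:122.8,2:123.9,3:117.5,4:126.0}
_s=status
def status(c=None):
    _s(c)
    if c:
        o,p,R,a=pose();v=R.T@np.r_[p[:2]-AX[c],0]
        ym=v[1]-(o["opening"]/2-.007);pa=a-np.degrees(np.arcsin(ym/.042))
        print(f"   toolframe centre x {v[0]*1e3:.1f} y {v[1]*1e3:.1f}; post ang if pushed {pa:.1f}, turned {np.radians(PH0[c]-pa):.3f} rad, est.crank {np.radians(126.2-pa):.3f}; torque est {-(R.T@np.array(o['contact_force']))[1]*.042:.3f}")
E
python3 -c "
from go import *
status(1)"
```

```text
t 3.63 p [0.5091 0.2141 0.158 ] alpha 95.1 tiltz [-0.007 -0.001] F [-4.85  0.06  3.04] Ftool [ 0.49 -4.85 -3.  ] op 0.0279 | crank1: r 43.3mm ang 90.6
   toolframe centre x 43.2 y 3.4; post ang if pushed 100.0, turned 0.398 rad, est.crank 0.457; torque est 0.204
```

>>> play_rows:
  deltas:
    - {"translation": [-0.02,0.073,0],"delta_rot": [0,0,1],"hand": 0.4}
    - {"translation": [-0.02,0.073,0],"delta_rot": [0,0,1],"hand": 0.4}
    - {"translation": [-0.02,0.073,0],"delta_rot": [0,0,1],"hand": 0.4}
    - {"translation": [-0.01,0.073,0],"delta_rot": [0,0,1],"hand": 0.4}
    - {"translation": [0,0.03,0],"delta_rot": [0,0,0.4],"hand": 0.4}
    - {"translation": [0,0,0],"delta_rot": [0,0,0],"hand": 0.4}
    - {"translation": [0,0,0],"delta_rot": [0,0,0],"hand": 0.4}
    - {"translation": [0,0,0],"delta_rot": [0,0,0],"hand": 0.4}
    - {"translation": [0,0,0],"delta_rot": [0,0,0],"hand": 0.4}
    - {"translation": [0,0,0],"delta_rot": [0,0,0],"hand": 0.4}

```text
time_s: 4.47
eef_pos: [0.5191, 0.2127, 0.1578]
ee_rot: [-2.455, -1.938, 0.022]
contact_force: [-2.4, -0.0, 0.2]
opening: 0.028
```

```bash
python3 -c "
from go import *
status(1)"
```

```text
t 4.47 p [0.5191 0.2127 0.1578] alpha 76.6 tiltz [-0.02   0.002] F [-2.45 -0.    0.19] Ftool [-0.57 -2.38 -0.14] op 0.0280 | crank1: r 43.0mm ang 77.2
   toolframe centre x 43.0 y -0.4; post ang if pushed 86.8, turned 0.628 rad, est.crank 0.688; torque est 0.100
```

>>> play_rows:
  deltas:
    - {"translation": [-0.01,0.08,0],"delta_rot": [0,0.1,0.8],"hand": 0.4}
    - {"translation": [-0.01,0.08,0],"delta_rot": [0,0.1,0.8],"hand": 0.4}
    - {"translation": [-0.01,0.08,0],"delta_rot": [0,0.1,0.8],"hand": 0.4}
    - {"translation": [0,0.03,0],"delta_rot": [0,0,0.3],"hand": 0.4}
    - {"translation": [0,0,0],"delta_rot": [0,0,0],"hand": 0.4}
    - {"translation": [0,0,0],"delta_rot": [0,0,0],"hand": 0.4}
    - {"translation": [0,0,0],"delta_rot": [0,0,0],"hand": 0.4}
    - {"translation": [0,0,0],"delta_rot": [0,0,0],"hand": 0.4}
    - {"translation": [0,0,0],"delta_rot": [0,0,0],"hand": 0.4}
    - {"translation": [0,0,0],"delta_rot": [0,0,0],"hand": 0.4}

```text
time_s: 5.3
eef_pos: [0.5269, 0.2111, 0.1577]
ee_rot: [-2.611, -1.692, -0.0]
contact_force: [-2.6, 0.3, 1.7]
opening: 0.0277
```

```bash
python3 -c "
from go import *
status(1)
plan(.5559,.0679,.2,117.5,10)"
```

```text
t 5.30 p [0.5269 0.2111 0.1577] alpha 65.9 tiltz [-0.016  0.026] F [-2.65  0.26  1.69] Ftool [-0.82 -2.56 -1.64] op 0.0277 | crank1: r 43.8mm ang 66.8
   toolframe centre x 43.8 y -0.7; post ang if pushed 76.2, turned 0.813 rad, est.crank 0.872; torque est 0.108
n 10 dist mm [  29.  -143.2   42.3] dalpha 51.6
  tr [-0.295  0.21  -0.116] rot [-0.023 -0.039 -1.291]
  tr [-0.313  0.182 -0.115] rot [-0.023 -0.039 -1.291]
  tr [-0.329  0.154 -0.114] rot [-0.023 -0.039 -1.291]
  tr [-0.341  0.124 -0.113] rot [-0.023 -0.039 -1.291]
  tr [-0.351  0.093 -0.111] rot [-0.023 -0.039 -1.291]
  tr [-0.359  0.061 -0.11 ] rot [-0.023 -0.039 -1.291]
  tr [-0.363  0.028 -0.109] rot [-0.023 -0.039 -1.291]
  tr [-0.364 -0.004 -0.108] rot [-0.023 -0.039 -1.291]
  tr [-0.363 -0.037 -0.107] rot [-0.023 -0.039 -1.291]
  tr [-0.358 -0.069 -0.106] rot [-0.023 -0.039 -1.291]
```

>>> play_rows:
  deltas:
    - {"translation": [0,-0.08,0],"delta_rot": [0,0,0],"hand": 0.4}
    - {"translation": [0,0,-0.35],"delta_rot": [0,0,0],"hand": 0.4}
    - {"translation": [0,0,-0.35],"delta_rot": [-0.1,-0.1,0],"hand": 0.4}
    - {"translation": [0,0,-0.25],"delta_rot": [-0.1,-0.1,-1],"hand": 0.4}
    - {"translation": [-0.43,0.28,0],"delta_rot": [0,0,-1],"hand": 0.4}
    - {"translation": [-0.45,0.25,0],"delta_rot": [0,0,-1],"hand": 0.4}
    - {"translation": [-0.47,0.22,0],"delta_rot": [0,0,-1],"hand": 0.4}
    - {"translation": [-0.48,0.19,0],"delta_rot": [0,0,-1],"hand": 0.4}
    - {"translation": [-0.49,0.16,0],"delta_rot": [0,0,-1],"hand": 0.4}
    - {"translation": [-0.5,0.13,0],"delta_rot": [0,0,-1],"hand": 0.4}

```text
time_s: 6.13
eef_pos: [0.5606, 0.0908, 0.2131]
ee_rot: [2.111, 2.319, 0.018]
contact_force: [-1.0, 0.6, -0.3]
opening: 0.0278
```

```bash
python3 -c "
from go import *
status(3)
plan(.5559,.0679,.185,117.5,6)"
```

```text
t 6.13 p [0.5606 0.0908 0.2131] alpha 95.4 tiltz [0.012 0.005] F [-0.95  0.62 -0.25] Ftool [ 0.7  -0.89  0.24] op 0.0278 | crank3: r 62.7mm ang 103.9
   toolframe centre x 62.0 y -9.3; post ang if pushed 118.1, turned -0.010 rad, est.crank 0.142; torque est 0.037
n 6 dist mm [ -4.7 -22.9 -28.1] dalpha 22.1
  tr [-0.094 -0.03   0.116] rot [ 0.03  -0.003 -0.921]
  tr [-0.092 -0.036  0.117] rot [ 0.03  -0.003 -0.921]
  tr [-0.089 -0.041  0.117] rot [ 0.03  -0.003 -0.921]
  tr [-0.086 -0.047  0.117] rot [ 0.03  -0.003 -0.921]
  tr [-0.083 -0.052  0.117] rot [ 0.03  -0.003 -0.921]
  tr [-0.079 -0.057  0.117] rot [ 0.03  -0.003 -0.921]
```

>>> play_rows:
  deltas:
    - {"translation": [0,-0.04,0.12],"delta_rot": [0.03,0,-1],"hand": 0.4}
    - {"translation": [-0.05,-0.04,0.12],"delta_rot": [0.03,0,-1],"hand": 0.4}
    - {"translation": [-0.05,-0.04,0.12],"delta_rot": [0.03,0,-1],"hand": 0.4}
    - {"translation": [-0.05,-0.04,0.12],"delta_rot": [0.03,0,-1],"hand": 0.4}
    - {"translation": [-0.05,-0.04,0.1],"delta_rot": [0.03,0,-0.7],"hand": 0.4}
    - {"translation": [0,0,0],"delta_rot": [0,0,0],"hand": 0.4}
    - {"translation": [0,0,0],"delta_rot": [0,0,0],"hand": 0.4}
    - {"translation": [0,0,0],"delta_rot": [0,0,0],"hand": 0.4}
    - {"translation": [0,0,0],"delta_rot": [0,0,0],"hand": 0.4}
    - {"translation": [0,0,0],"delta_rot": [0,0,0],"hand": 0.4}

```text
time_s: 6.97
eef_pos: [0.5643, 0.0748, 0.2081]
ee_rot: [1.682, 2.624, 0.017]
contact_force: [-0.2, -0.2, -0.2]
opening: 0.0278
```

```bash
python3 -c "
from go import *
status(3)
plan(.5559,.0679,.156,117.5,5)"
```

```text
t 6.97 p [0.5643 0.0748 0.2081] alpha 114.7 tiltz [ 0.026 -0.004] F [-0.16 -0.23 -0.22] Ftool [-0.14 -0.24  0.22] op 0.0278 | crank3: r 46.2mm ang 104.3
   toolframe centre x 45.5 y 8.4; post ang if pushed 112.7, turned 0.085 rad, est.crank 0.236; torque est 0.010
n 5 dist mm [ -8.4  -6.9 -52.1] dalpha 2.8
  tr [-0.01  -0.058  0.259] rot [ 0.063  0.043 -0.141]
  tr [-0.01  -0.057  0.26 ] rot [ 0.063  0.043 -0.141]
  tr [-0.01  -0.056  0.26 ] rot [ 0.063  0.043 -0.141]
  tr [-0.011 -0.055  0.26 ] rot [ 0.063  0.043 -0.141]
  tr [-0.011 -0.054  0.26 ] rot [ 0.063  0.043 -0.141]
```

>>> play_rows:
  deltas:
    - {"translation": [-0.015,-0.06,0.05],"delta_rot": [0.06,0.04,-0.14],"hand": 0.4}
    - {"translation": [-0.015,-0.06,0.1],"delta_rot": [0.06,0.04,-0.14],"hand": 0.4}
    - {"translation": [-0.015,-0.05,0.15],"delta_rot": [0.06,0.04,-0.14],"hand": 0.4}
    - {"translation": [0,0,0.2],"delta_rot": [0.06,0.04,-0.14],"hand": 0.4}
    - {"translation": [0,0,0.22],"delta_rot": [0.06,0.04,-0.14],"hand": 0.4}
    - {"translation": [0,0,0.22],"delta_rot": [0,0,0],"hand": 0.4}
    - {"translation": [0,0,0.15],"delta_rot": [0,0,0],"hand": 0.4}
    - {"translation": [0,0,0.05],"delta_rot": [0,0,0],"hand": 0.4}
    - {"translation": [0,0,0],"delta_rot": [0,0,0],"hand": 0.4}
    - {"translation": [0,0,0],"delta_rot": [0,0,0],"hand": 0.4}

```text
time_s: 7.8
eef_pos: [0.5573, 0.0699, 0.1552]
ee_rot: [-1.623, -2.685, 0.005]
contact_force: [-0.2, -0.5, 0.8]
opening: 0.0281
```

```bash
python3 -c "
from go import *
status(3)
plan(.5559,.0679,.156,117.5,5)"
```

```text
t 7.80 p [0.5573 0.0699 0.1552] alpha 117.7 tiltz [-0.005 -0.   ] F [-0.2  -0.51  0.85] Ftool [-0.36 -0.42 -0.84] op 0.0281 | crank3: r 44.0mm ang 114.7
   toolframe centre x 43.9 y 2.3; post ang if pushed 124.2, turned -0.118 rad, est.crank 0.034; torque est 0.018
n 5 dist mm [-1.4 -2.   0.8] dalpha -0.2
  tr [-0.006 -0.011 -0.004] rot [-0.013 -0.006  0.011]
  tr [-0.006 -0.011 -0.004] rot [-0.013 -0.006  0.011]
  tr [-0.006 -0.011 -0.004] rot [-0.013 -0.006  0.011]
  tr [-0.006 -0.011 -0.004] rot [-0.013 -0.006  0.011]
  tr [-0.006 -0.011 -0.004] rot [-0.013 -0.006  0.011]
```

>>> play_rows:
  deltas:
    - {"translation": [0,0.08,0],"delta_rot": [0,0,0],"hand": 0.4}
    - {"translation": [-0.01,0.09,0],"delta_rot": [0,0,0.8],"hand": 0.4}
    - {"translation": [-0.015,0.09,0],"delta_rot": [0,0,1],"hand": 0.4}
    - {"translation": [-0.015,0.085,0],"delta_rot": [0,0,1],"hand": 0.4}
    - {"translation": [-0.015,0.085,0],"delta_rot": [0,0,1],"hand": 0.4}
    - {"translation": [-0.015,0.085,0],"delta_rot": [0,0,1],"hand": 0.4}
    - {"translation": [-0.015,0.085,0],"delta_rot": [0,0,1],"hand": 0.4}
    - {"translation": [-0.015,0.085,0],"delta_rot": [0,0,1],"hand": 0.4}
    - {"translation": [-0.015,0.085,0],"delta_rot": [0,0,1],"hand": 0.4}
    - {"translation": [-0.01,0.06,0],"delta_rot": [0,0,0.7],"hand": 0.4}

```text
time_s: 8.63
eef_pos: [0.5857, 0.0739, 0.1553]
ee_rot: [-2.358, -2.058, 0.025]
contact_force: [-5.2, -0.1, 0.2]
opening: 0.028
```

```bash
python3 -c "
from go import *
status(3)"
```

```text
t 8.63 p [0.5857 0.0739 0.1553] alpha 82.2 tiltz [-0.02  -0.002] F [-5.23 -0.13  0.22] Ftool [-0.84 -5.17 -0.11] op 0.0280 | crank3: r 45.1mm ang 77.1
   toolframe centre x 44.9 y 4.0; post ang if pushed 86.3, turned 0.545 rad, est.crank 0.697; torque est 0.217
```

>>> play_rows:
  deltas:
    - {"translation": [-0.015,0.085,0],"delta_rot": [0,0,1],"hand": 0.4}
    - {"translation": [-0.015,0.085,0],"delta_rot": [0,0,0.8],"hand": 0.4}
    - {"translation": [-0.01,0.06,0],"delta_rot": [0,0,0.5],"hand": 0.4}
    - {"translation": [0,0,0],"delta_rot": [0,0,0],"hand": 0.4}
    - {"translation": [0,0,0],"delta_rot": [0,0,0],"hand": 0.4}
    - {"translation": [0,0,0],"delta_rot": [0,0,0],"hand": 0.4}
    - {"translation": [0,0,0],"delta_rot": [0,0,0],"hand": 0.4}
    - {"translation": [0,0,0],"delta_rot": [0,0,0],"hand": 0.4}
    - {"translation": [0,0,0],"delta_rot": [0,0,0],"hand": 0.4}
    - {"translation": [0,0,0],"delta_rot": [0,0,0],"hand": 0.4}

```text
time_s: 9.47
eef_pos: [0.5928, 0.0725, 0.1558]
ee_rot: [-2.518, -1.853, 0.033]
contact_force: [-1.0, 0.1, -0.4]
opening: 0.0276
```

```bash
python3 -c "
from go import *
status(3)
plan(.4486,.1025,.195,123.9,12)"
```

```text
t 9.47 p [0.5928 0.0725 0.1558] alpha 72.7 tiltz [-0.026 -0.001] F [-1.03  0.08 -0.4 ] Ftool [-0.22 -0.99  0.42] op 0.0276 | crank3: r 45.8mm ang 68.1
   toolframe centre x 45.6 y 3.7; post ang if pushed 77.0, turned 0.708 rad, est.crank 0.859; torque est 0.042
n 12 dist mm [-144.2   30.    39.2] dalpha 51.2
  tr [-0.03  -0.307 -0.074] rot [-0.032 -0.004 -1.067]
  tr [-0.007 -0.309 -0.075] rot [-0.032 -0.004 -1.067]
  tr [ 0.016 -0.308 -0.075] rot [-0.032 -0.004 -1.067]
  tr [ 0.038 -0.306 -0.076] rot [-0.032 -0.004 -1.067]
  tr [ 0.061 -0.302 -0.077] rot [-0.032 -0.004 -1.067]
  tr [ 0.083 -0.296 -0.077] rot [-0.032 -0.004 -1.067]
  tr [ 0.105 -0.289 -0.078] rot [-0.032 -0.004 -1.067]
  tr [ 0.126 -0.28  -0.079] rot [-0.032 -0.004 -1.067]
  tr [ 0.147 -0.27  -0.079] rot [-0.032 -0.004 -1.067]
  tr [ 0.167 -0.258 -0.08 ] rot [-0.032 -0.004 -1.067]
  tr [ 0.185 -0.245 -0.081] rot [-0.032 -0.004 -1.067]
  tr [ 0.203 -0.23  -0.081] rot [-0.032 -0.004 -1.067]
```

>>> play_rows:
  deltas:
    - {"translation": [0,-0.06,0],"delta_rot": [0,0,0],"hand": 0.4}
    - {"translation": [0,0,-0.28],"delta_rot": [0,0,0],"hand": 0.4}
    - {"translation": [0,0,-0.28],"delta_rot": [-0.05,0,-0.5],"hand": 0.4}
    - {"translation": [0,-0.1,-0.2],"delta_rot": [-0.05,0,-1],"hand": 0.4}
    - {"translation": [0,-0.4,0],"delta_rot": [-0.05,0,-1],"hand": 0.4}
    - {"translation": [0.03,-0.5,0],"delta_rot": [-0.05,0,-1],"hand": 0.4}
    - {"translation": [0.06,-0.5,0],"delta_rot": [-0.05,0,-1],"hand": 0.4}
    - {"translation": [0.1,-0.5,0],"delta_rot": [-0.03,0,-1],"hand": 0.4}
    - {"translation": [0.15,-0.45,0],"delta_rot": [-0.03,0,-1],"hand": 0.4}
    - {"translation": [0.18,-0.4,0],"delta_rot": [-0.03,0,-1],"hand": 0.4}

```text
time_s: 10.3
eef_pos: [0.4796, 0.0965, 0.1989]
ee_rot: [1.929, 2.462, 0.012]
contact_force: [-0.2, 0.6, 0.2]
opening: 0.028
```

```bash
python3 -c "
from go import *
status(2)
plan(.4486,.1025,.185,123.9,5)"
```

```text
t 10.30 p [0.4796 0.0965 0.1989] alpha 103.8 tiltz [ 0.015 -0.002] F [-0.17  0.61  0.21] Ftool [ 0.63 -0.01 -0.21] op 0.0280 | crank2: r 30.1mm ang 75.9
   toolframe centre x 26.6 y 14.1; post ang if pushed 94.1, turned 0.520 rad, est.crank 0.561; torque est 0.000
n 5 dist mm [-31.    6.  -13.9] dalpha 20.1
  tr [ 0.067 -0.144  0.067] rot [ 0.038  0.023 -1.003]
  tr [ 0.076 -0.139  0.068] rot [ 0.038  0.023 -1.003]
  tr [ 0.086 -0.133  0.068] rot [ 0.038  0.023 -1.003]
  tr [ 0.095 -0.127  0.069] rot [ 0.038  0.023 -1.003]
  tr [ 0.103 -0.119  0.069] rot [ 0.038  0.023 -1.003]
```

>>> play_rows:
  deltas:
    - {"translation": [0.05,-0.09,0.03],"delta_rot": [0.04,0.02,-1],"hand": 0.4}
    - {"translation": [0.07,-0.09,0.03],"delta_rot": [0.04,0.02,-1],"hand": 0.4}
    - {"translation": [0.07,-0.09,0.03],"delta_rot": [0.04,0.02,-1],"hand": 0.4}
    - {"translation": [0.07,-0.08,0.03],"delta_rot": [0.04,0.02,-1],"hand": 0.4}
    - {"translation": [0.07,-0.06,0.03],"delta_rot": [0.04,0.02,-0.8],"hand": 0.4}
    - {"translation": [0,0,0],"delta_rot": [0,0,0],"hand": 0.4}
    - {"translation": [0,0,0],"delta_rot": [0,0,0],"hand": 0.4}
    - {"translation": [0,0,0],"delta_rot": [0,0,0],"hand": 0.4}
    - {"translation": [0,0,0],"delta_rot": [0,0,0],"hand": 0.4}
    - {"translation": [0,0,0],"delta_rot": [0,0,0],"hand": 0.4}

```text
time_s: 11.13
eef_pos: [0.4608, 0.1044, 0.2055]
ee_rot: [1.466, 2.76, 0.015]
contact_force: [-0.2, -0.2, -0.1]
opening: 0.0279
```

```bash
python3 -c "
from go import *
status(2)
plan(.4486,.1025,.156,123.9,5)"
```

```text
t 11.13 p [0.4608 0.1044 0.2055] alpha 124.0 tiltz [0.019 0.001] F [-0.17 -0.22 -0.08] Ftool [-0.09 -0.26  0.08] op 0.0279 | crank2: r 38.8mm ang 107.1
   toolframe centre x 37.1 y 11.3; post ang if pushed 118.1, turned 0.101 rad, est.crank 0.141; torque est 0.011
n 5 dist mm [-12.2  -1.9 -49.5] dalpha -0.1
  tr [ 0.029 -0.06   0.246] rot [0.047 0.028 0.007]
  tr [ 0.028 -0.059  0.246] rot [0.047 0.028 0.007]
  tr [ 0.028 -0.058  0.247] rot [0.047 0.028 0.007]
  tr [ 0.027 -0.057  0.247] rot [0.047 0.028 0.007]
  tr [ 0.027 -0.057  0.247] rot [0.047 0.028 0.007]
```

>>> play_rows:
  deltas:
    - {"translation": [0.03,-0.07,0],"delta_rot": [0.05,0.03,0],"hand": 0.4}
    - {"translation": [0.03,-0.07,0.1],"delta_rot": [0.05,0.03,0],"hand": 0.4}
    - {"translation": [0.03,-0.07,0.15],"delta_rot": [0.05,0.03,0],"hand": 0.4}
    - {"translation": [0.03,-0.05,0.2],"delta_rot": [0.05,0.03,0],"hand": 0.4}
    - {"translation": [0,0,0.22],"delta_rot": [0.05,0.03,0],"hand": 0.4}
    - {"translation": [0,0,0.22],"delta_rot": [0,0,0],"hand": 0.4}
    - {"translation": [0,0,0.13],"delta_rot": [0,0,0],"hand": 0.4}
    - {"translation": [0,0,0.05],"delta_rot": [0,0,0],"hand": 0.4}
    - {"translation": [0,0,0],"delta_rot": [0,0,0],"hand": 0.4}
    - {"translation": [0,0,0],"delta_rot": [0,0,0],"hand": 0.4}

```text
time_s: 11.97
eef_pos: [0.447, 0.1019, 0.1554]
ee_rot: [-1.475, -2.767, 0.007]
contact_force: [-0.2, 0.1, -0.2]
opening: 0.0275
```

```bash
python3 -c "
from go import *
status(2)"
```

```text
t 11.97 p [0.447  0.1019 0.1554] alpha 123.9 tiltz [-0.008 -0.001] F [-0.22  0.06 -0.17] Ftool [ 0.17 -0.14  0.17] op 0.0275 | crank2: r 42.8mm ang 126.0
   toolframe centre x 42.8 y -1.6; post ang if pushed 135.4, turned -0.201 rad, est.crank -0.161; torque est 0.006
```

>>> play_rows:
  deltas:
    - {"translation": [0,0.1,0],"delta_rot": [0,0,0],"hand": 0.4}
    - {"translation": [-0.005,0.1,0],"delta_rot": [0,0,0.2],"hand": 0.4}
    - {"translation": [-0.015,0.09,0],"delta_rot": [0,0,1],"hand": 0.4}
    - {"translation": [-0.02,0.085,0],"delta_rot": [0,0,1],"hand": 0.4}
    - {"translation": [-0.02,0.085,0],"delta_rot": [0,0,1],"hand": 0.4}
    - {"translation": [-0.02,0.085,0],"delta_rot": [0,0,1],"hand": 0.4}
    - {"translation": [-0.02,0.085,0],"delta_rot": [0,0,1],"hand": 0.4}
    - {"translation": [-0.02,0.085,0],"delta_rot": [0,0,1],"hand": 0.4}
    - {"translation": [-0.02,0.085,0],"delta_rot": [0,0,1],"hand": 0.4}
    - {"translation": [-0.02,0.085,0],"delta_rot": [0,0,1],"hand": 0.4}

```text
time_s: 12.8
eef_pos: [0.4789, 0.1112, 0.1556]
ee_rot: [-2.223, -2.2, 0.025]
contact_force: [-4.5, -0.5, 0.9]
opening: 0.028
```

```bash
python3 -c "
from go import *
status(2)"
```

```text
t 12.80 p [0.4789 0.1112 0.1556] alpha 89.4 tiltz [-0.021 -0.001] F [-4.47 -0.49  0.85] Ftool [-0.54 -4.49 -0.76] op 0.0280 | crank2: r 44.4mm ang 81.4
   toolframe centre x 44.0 y 6.2; post ang if pushed 90.4, turned 0.584 rad, est.crank 0.624; torque est 0.188
```

>>> play_rows:
  deltas:
    - {"translation": [-0.015,0.085,0],"delta_rot": [0,0,1],"hand": 0.4}
    - {"translation": [-0.015,0.085,0],"delta_rot": [0,0,1],"hand": 0.4}
    - {"translation": [-0.015,0.085,0],"delta_rot": [0,0,0.8],"hand": 0.4}
    - {"translation": [0,0.03,0],"delta_rot": [0,0,0],"hand": 0.4}
    - {"translation": [0,0,0],"delta_rot": [0,0,0],"hand": 0.4}
    - {"translation": [0,0,0],"delta_rot": [0,0,0],"hand": 0.4}
    - {"translation": [0,0,0],"delta_rot": [0,0,0],"hand": 0.4}
    - {"translation": [0,0,0],"delta_rot": [0,0,0],"hand": 0.4}
    - {"translation": [0,0,0],"delta_rot": [0,0,0],"hand": 0.4}
    - {"translation": [0,0,0],"delta_rot": [0,0,0],"hand": 0.4}

```text
time_s: 13.63
eef_pos: [0.4891, 0.1096, 0.1556]
ee_rot: [-2.435, -1.959, 0.037]
contact_force: [-1.7, -0.5, 0.1]
opening: 0.0279
```

```bash
python3 -c "
from go import *
status(2)
plan(.5881,.1679,.2,126,12)"
```

```text
t 13.63 p [0.4891 0.1096 0.1556] alpha 77.7 tiltz [-0.029 -0.002] F [-1.73 -0.5   0.09] Ftool [-0.86 -1.58 -0.04] op 0.0279 | crank2: r 45.6mm ang 68.2
   toolframe centre x 44.9 y 7.4; post ang if pushed 77.0, turned 0.818 rad, est.crank 0.859; torque est 0.067
n 12 dist mm [99.  58.3 44.4] dalpha 48.3
  tr [ 0.162  0.173 -0.099] rot [-0.035 -0.005 -1.007]
  tr [ 0.149  0.184 -0.098] rot [-0.035 -0.005 -1.007]
  tr [ 0.136  0.194 -0.098] rot [-0.035 -0.005 -1.007]
  tr [ 0.122  0.204 -0.097] rot [-0.035 -0.005 -1.007]
  tr [ 0.107  0.212 -0.097] rot [-0.035 -0.005 -1.007]
  tr [ 0.092  0.219 -0.097] rot [-0.035 -0.005 -1.007]
  tr [ 0.076  0.225 -0.096] rot [-0.035 -0.005 -1.007]
  tr [ 0.06   0.23  -0.095] rot [-0.035 -0.005 -1.007]
  tr [ 0.044  0.234 -0.095] rot [-0.035 -0.005 -1.007]
  tr [ 0.027  0.237 -0.094] rot [-0.035 -0.005 -1.007]
  tr [ 0.011  0.239 -0.094] rot [-0.035 -0.005 -1.007]
  tr [-0.006  0.239 -0.093] rot [-0.035 -0.005 -1.007]
```

Crank 2 is done for this round (turned 0.82 rad). Next is post 4.

>>> play_rows:
  deltas:
    - {"translation": [0,-0.06,0],"delta_rot": [0,0,0],"hand": 0.4}
    - {"translation": [0,0,-0.28],"delta_rot": [0,0,0],"hand": 0.4}
    - {"translation": [0,0,-0.28],"delta_rot": [-0.05,0,-0.5],"hand": 0.4}
    - {"translation": [0.15,0.15,-0.2],"delta_rot": [-0.05,0,-1],"hand": 0.4}
    - {"translation": [0.2,0.3,0],"delta_rot": [-0.05,0,-1],"hand": 0.4}
    - {"translation": [0.2,0.35,0],"delta_rot": [-0.05,0,-1],"hand": 0.4}
    - {"translation": [0.17,0.35,0],"delta_rot": [-0.05,0,-1],"hand": 0.4}
    - {"translation": [0.15,0.35,0],"delta_rot": [-0.05,0,-1],"hand": 0.4}
    - {"translation": [0.1,0.35,0],"delta_rot": [-0.05,0,-1],"hand": 0.4}
    - {"translation": [0.08,0.3,0],"delta_rot": [-0.05,0,-1],"hand": 0.4}

```text
time_s: 14.47
eef_pos: [0.5807, 0.1589, 0.199]
ee_rot: [1.819, 2.544, 0.02]
contact_force: [-0.6, 0.2, 0.7]
opening: 0.0277
```

```bash
python3 -c "
from go import *
status(4)
plan(.5881,.1679,.2,126,5)"
```

```text
t 14.47 p [0.5807 0.1589 0.199 ] alpha 108.9 tiltz [0.018 0.002] F [-0.62  0.21  0.7 ] Ftool [ 0.4  -0.5  -0.72] op 0.0277 | crank4: r 41.1mm ang 141.8
   toolframe centre x 34.5 y -22.4; post ang if pushed 153.0, turned -0.471 rad, est.crank -0.468; torque est 0.021
n 5 dist mm [7.4 9.  1. ] dalpha 17.1
  tr [ 0.03   0.05  -0.004] rot [ 0.05   0.018 -0.857]
  tr [ 0.027  0.052 -0.004] rot [ 0.05   0.018 -0.857]
  tr [ 0.024  0.053 -0.005] rot [ 0.05   0.018 -0.857]
  tr [ 0.021  0.054 -0.005] rot [ 0.05   0.018 -0.857]
  tr [ 0.018  0.056 -0.005] rot [ 0.05   0.018 -0.857]
```

>>> play_rows:
  deltas:
    - {"translation": [0,0,0],"delta_rot": [0.05,0.02,-1],"hand": 0.4}
    - {"translation": [0.02,0,0.05],"delta_rot": [0.05,0.02,-1],"hand": 0.4}
    - {"translation": [0.02,0,0.05],"delta_rot": [0.05,0.02,-1],"hand": 0.4}
    - {"translation": [0.02,0,0.05],"delta_rot": [0.05,0.02,-0.8],"hand": 0.4}
    - {"translation": [0,0,0],"delta_rot": [0.05,0.02,-0.3],"hand": 0.4}
    - {"translation": [0,0,0],"delta_rot": [0.05,0,0],"hand": 0.4}
    - {"translation": [0,0,0],"delta_rot": [0,0,0],"hand": 0.4}
    - {"translation": [0,0,0],"delta_rot": [0,0,0],"hand": 0.4}
    - {"translation": [0,0,0],"delta_rot": [0,0,0],"hand": 0.4}
    - {"translation": [0,0,0],"delta_rot": [0,0,0],"hand": 0.4}

```text
time_s: 15.3
eef_pos: [0.587, 0.1639, 0.2035]
ee_rot: [1.419, 2.792, 0.011]
contact_force: [0.2, 0.1, 0.8]
opening: 0.0279
```

```bash
python3 -c "
from go import *
status(4)
plan(.5881,.1679,.156,126,5)"
```

```text
t 15.30 p [0.587  0.1639 0.2035] alpha 126.1 tiltz [0.012 0.001] F [0.2  0.11 0.77] Ftool [-0.04  0.23 -0.77] op 0.0279 | crank4: r 40.0mm ang 130.5
   toolframe centre x 39.9 y -3.0; post ang if pushed 139.9, turned -0.243 rad, est.crank -0.239; torque est -0.010
n 5 dist mm [  1.1   4.  -47.5] dalpha -0.1
  tr [0.014 0.014 0.237] rot [0.031 0.017 0.006]
  tr [0.014 0.014 0.237] rot [0.031 0.017 0.006]
  tr [0.014 0.015 0.237] rot [0.031 0.017 0.006]
  tr [0.013 0.015 0.237] rot [0.031 0.017 0.006]
  tr [0.013 0.016 0.237] rot [0.031 0.017 0.006]
```

>>> play_rows:
  deltas:
    - {"translation": [0.03,0.06,0.1],"delta_rot": [0.04,0.02,0],"hand": 0.4}
    - {"translation": [0.03,0.03,0.15],"delta_rot": [0.04,0.02,0],"hand": 0.4}
    - {"translation": [0,0,0.2],"delta_rot": [0.04,0.02,0],"hand": 0.4}
    - {"translation": [0,0,0.22],"delta_rot": [0,0,0],"hand": 0.4}
    - {"translation": [0,0,0.22],"delta_rot": [0,0,0],"hand": 0.4}
    - {"translation": [0,0,0.1],"delta_rot": [0,0,0],"hand": 0.4}
    - {"translation": [0,0,0.03],"delta_rot": [0,0,0],"hand": 0.4}
    - {"translation": [0,0.04,0],"delta_rot": [0,0,0],"hand": 0.4}
    - {"translation": [0,0.08,0],"delta_rot": [0,0,0],"hand": 0.4}
    - {"translation": [0,0.08,0],"delta_rot": [0,0,0.5],"hand": 0.4}

```text
time_s: 16.13
eef_pos: [0.5939, 0.1728, 0.1557]
ee_rot: [-1.473, -2.773, 0.003]
contact_force: [-1.0, -0.3, -0.1]
opening: 0.0277
```

```bash
python3 -c "
from go import *
status(4)"
```

```text
t 16.13 p [0.5939 0.1728 0.1557] alpha 124.0 tiltz [-0.002 -0.001] F [-0.96 -0.31 -0.06] Ftool [ 0.28 -0.97  0.06] op 0.0277 | crank4: r 43.7mm ang 115.9
   toolframe centre x 43.2 y 6.2; post ang if pushed 125.0, turned 0.018 rad, est.crank 0.022; torque est 0.041
```

>>> play_rows:
  deltas:
    - {"translation": [-0.015,0.085,0],"delta_rot": [0,0,1],"hand": 0.4}
    - {"translation": [-0.015,0.085,0],"delta_rot": [0,0,1],"hand": 0.4}
    - {"translation": [-0.015,0.085,0],"delta_rot": [0,0,1],"hand": 0.4}
    - {"translation": [-0.02,0.085,0],"delta_rot": [0,0,1],"hand": 0.4}
    - {"translation": [-0.02,0.085,0],"delta_rot": [0,0,1],"hand": 0.4}
    - {"translation": [-0.02,0.085,0],"delta_rot": [0,0,1],"hand": 0.4}
    - {"translation": [-0.02,0.085,0],"delta_rot": [0,0,1],"hand": 0.4}
    - {"translation": [-0.02,0.085,0],"delta_rot": [0,0,1],"hand": 0.4}
    - {"translation": [-0.02,0.085,0],"delta_rot": [0,0,1],"hand": 0.4}
    - {"translation": [-0.02,0.085,0],"delta_rot": [0,0,1],"hand": 0.4}

```text
time_s: 16.97
eef_pos: [0.6219, 0.1771, 0.1555]
ee_rot: [-2.356, -2.058, 0.027]
contact_force: [-4.9, 1.1, 0.5]
opening: 0.0279
```

```bash
python3 -c "
from go import *
status(4)"
```

```text
t 16.97 p [0.6219 0.1771 0.1555] alpha 82.3 tiltz [-0.022 -0.002] F [-4.9   1.12  0.47] Ftool [ 0.45 -5.02 -0.36] op 0.0279 | crank4: r 44.5mm ang 78.4
   toolframe centre x 44.4 y 3.0; post ang if pushed 87.7, turned 0.669 rad, est.crank 0.673; torque est 0.211
```

>>> play_rows:
  deltas:
    - {"translation": [-0.015,0.085,0],"delta_rot": [0,0,1],"hand": 0.4}
    - {"translation": [-0.015,0.085,0],"delta_rot": [0,0,0.8],"hand": 0.4}
    - {"translation": [-0.015,0.08,0],"delta_rot": [0,0,0.6],"hand": 0.4}
    - {"translation": [0,0,0],"delta_rot": [0,0,0],"hand": 0.4}
    - {"translation": [0,0,0],"delta_rot": [0,0,0],"hand": 0.4}
    - {"translation": [0,0,0],"delta_rot": [0,0,0],"hand": 0.4}
    - {"translation": [0,0,0],"delta_rot": [0,0,0],"hand": 0.4}
    - {"translation": [0,0,0],"delta_rot": [0,0,0],"hand": 0.4}
    - {"translation": [0,0,0],"delta_rot": [0,0,0],"hand": 0.4}
    - {"translation": [0,0,0],"delta_rot": [0,0,0],"hand": 0.4}

```text
time_s: 17.8
eef_pos: [0.63, 0.1757, 0.156]
ee_rot: [-2.523, -1.844, 0.034]
contact_force: [-1.4, -0.0, -0.2]
opening: 0.0279
```

```bash
python3 -c "
from go import *
status(4)"
```

```text
t 17.80 p [0.63   0.1757 0.156 ] alpha 72.3 tiltz [-0.027 -0.   ] F [-1.41 -0.02 -0.2 ] Ftool [-0.44 -1.33  0.24] op 0.0279 | crank4: r 45.5mm ang 68.1
   toolframe centre x 45.4 y 3.3; post ang if pushed 77.2, turned 0.851 rad, est.crank 0.855; torque est 0.056
```

>>> play_rows:
  deltas:
    - {"translation": [-0.01,0.05,0],"delta_rot": [-0.05,0,0.4],"hand": 0.4}
    - {"translation": [-0.01,0.05,0],"delta_rot": [-0.05,0,0.4],"hand": 0.4}
    - {"translation": [-0.01,0.05,0],"delta_rot": [-0.05,0,0.4],"hand": 0.4}
    - {"translation": [-0.01,0.05,0],"delta_rot": [-0.05,0,0.4],"hand": 0.4}
    - {"translation": [-0.01,0.05,0],"delta_rot": [-0.05,0,0.4],"hand": 0.4}
    - {"translation": [-0.01,0.05,0],"delta_rot": [-0.05,0,0.4],"hand": 0.4}
    - {"translation": [-0.01,0.05,0],"delta_rot": [-0.05,0,0.4],"hand": 0.4}
    - {"translation": [-0.01,0.05,0],"delta_rot": [-0.05,0,0.4],"hand": 0.4}
    - {"translation": [-0.01,0.05,0],"delta_rot": [-0.05,0,0.4],"hand": 0.4}
    - {"translation": [-0.01,0.05,0],"delta_rot": [-0.05,0,0.4],"hand": 0.4}

```text
time_s: 18.63
eef_pos: [0.6389, 0.1705, 0.1562]
ee_rot: [2.771, 1.476, -0.018]
contact_force: [-5.2, 3.3, 0.8]
opening: 0.0281
```

```bash
python3 -c "
from go import *
status(4)"
```

```text
t 18.63 p [0.6389 0.1705 0.1562] alpha 56.1 tiltz [-0.009 -0.007] F [-5.19  3.29  0.78] Ftool [-0.18 -6.15 -0.75] op 0.0281 | crank4: r 45.2mm ang 55.0
   toolframe centre x 45.2 y 0.8; post ang if pushed 64.6, turned 1.072 rad, est.crank 1.075; torque est 0.258
```

>>> play_rows:
  deltas:
    - {"translation": [-0.01,0.04,0],"delta_rot": [0,0,0.2],"hand": 0.4}
    - {"translation": [-0.01,0.04,0],"delta_rot": [0,0,0.2],"hand": 0.4}
    - {"translation": [-0.01,0.04,0],"delta_rot": [0,0,0.2],"hand": 0.4}
    - {"translation": [-0.01,0.04,0],"delta_rot": [0,0,0.2],"hand": 0.4}
    - {"translation": [-0.01,0.04,0],"delta_rot": [0,0,0.2],"hand": 0.4}
    - {"translation": [-0.01,0.04,0],"delta_rot": [0,0,0.2],"hand": 0.4}
    - {"translation": [-0.01,0.04,0],"delta_rot": [0,0,0.2],"hand": 0.4}
    - {"translation": [-0.01,0.04,0],"delta_rot": [0,0,0.2],"hand": 0.4}
    - {"translation": [-0.01,0.04,0],"delta_rot": [0,0,0.2],"hand": 0.4}
    - {"translation": [-0.01,0.04,0],"delta_rot": [0,0,0.2],"hand": 0.4}

```text
time_s: 19.47
eef_pos: [0.6408, 0.1681, 0.1559]
ee_rot: [-2.854, -1.275, 0.032]
contact_force: [-4.4, 3.1, 0.8]
opening: 0.0281
```

```bash
python3 -c "
from go import *
status(4)"
```

```text
t 19.47 p [0.6408 0.1681 0.1559] alpha 48.2 tiltz [-0.025  0.006] F [-4.36  3.12  0.77] Ftool [-0.59 -5.34 -0.64] op 0.0281 | crank4: r 44.4mm ang 51.3
   toolframe centre x 44.3 y -2.4; post ang if pushed 61.2, turned 1.131 rad, est.crank 1.134; torque est 0.224
```

>>> play_rows:
  deltas:
    - {"translation": [0,0.055,0],"delta_rot": [-0.03,0.03,0],"hand": 0.4}
    - {"translation": [0,0.055,0],"delta_rot": [-0.03,0.03,0],"hand": 0.4}
    - {"translation": [0,0.055,0],"delta_rot": [-0.03,0.03,0],"hand": 0.4}
    - {"translation": [0,0.055,0],"delta_rot": [-0.03,0.03,0],"hand": 0.4}
    - {"translation": [0,0.055,0],"delta_rot": [-0.03,0.03,0],"hand": 0.4}
    - {"translation": [0,0.055,0],"delta_rot": [-0.03,0.03,0],"hand": 0.4}
    - {"translation": [0,0.055,0],"delta_rot": [-0.03,0.03,0.1],"hand": 0.4}
    - {"translation": [0,0.055,0],"delta_rot": [-0.03,0.03,0.1],"hand": 0.4}
    - {"translation": [0,0.055,0],"delta_rot": [-0.03,0.03,0.1],"hand": 0.4}
    - {"translation": [0,0.055,0],"delta_rot": [-0.03,0.03,0.1],"hand": 0.4}

```text
time_s: 20.3
eef_pos: [0.6481, 0.1651, 0.1559]
ee_rot: [-2.857, -1.244, 0.003]
contact_force: [-7.0, 4.9, 1.5]
opening: 0.0282
```

```bash
python3 -c "
from go import *
status(4)"
```

```text
t 20.30 p [0.6481 0.1651 0.1559] alpha 47.1 tiltz [-0.012  0.023] F [-6.97  4.89  1.5 ] Ftool [-1.15 -8.47 -1.31] op 0.0282 | crank4: r 47.2mm ang 42.0
   toolframe centre x 47.1 y 4.2; post ang if pushed 51.0, turned 1.308 rad, est.crank 1.312; torque est 0.356
```

```bash
python3 -c "
from go import *
plan(.4816,.1082,.197,75,8)"
```

```text
n 8 dist mm [-166.5  -56.9   41.1] dalpha 27.9
  tr [-0.484 -0.263 -0.126] rot [-0.038 -0.026 -0.873]
  tr [-0.467 -0.292 -0.126] rot [-0.038 -0.026 -0.873]
  tr [-0.448 -0.319 -0.126] rot [-0.038 -0.026 -0.873]
  tr [-0.428 -0.346 -0.126] rot [-0.038 -0.026 -0.873]
  tr [-0.407 -0.371 -0.127] rot [-0.038 -0.026 -0.873]
  tr [-0.384 -0.394 -0.127] rot [-0.038 -0.026 -0.873]
  tr [-0.359 -0.417 -0.127] rot [-0.038 -0.026 -0.873]
  tr [-0.333 -0.437 -0.128] rot [-0.038 -0.026 -0.873]
```

>>> play_rows:
  deltas:
    - {"translation": [0,-0.1,0],"delta_rot": [0,0,0],"hand": 0.4}
    - {"translation": [0,0,-0.28],"delta_rot": [0,0,0],"hand": 0.4}
    - {"translation": [0,0,-0.28],"delta_rot": [-0.04,-0.03,-0.4],"hand": 0.4}
    - {"translation": [-0.2,-0.12,-0.2],"delta_rot": [-0.04,-0.03,-1],"hand": 0.4}
    - {"translation": [-0.55,-0.35,0],"delta_rot": [-0.04,-0.03,-1],"hand": 0.4}
    - {"translation": [-0.53,-0.4,0],"delta_rot": [-0.04,-0.03,-1],"hand": 0.4}
    - {"translation": [-0.5,-0.42,0],"delta_rot": [-0.04,-0.03,-1],"hand": 0.4}
    - {"translation": [-0.48,-0.45,0],"delta_rot": [-0.04,-0.03,-1],"hand": 0.4}
    - {"translation": [-0.4,-0.45,0],"delta_rot": [-0.04,-0.03,-0.8],"hand": 0.4}
    - {"translation": [-0.25,-0.3,0],"delta_rot": [-0.04,-0.03,-0.5],"hand": 0.4}

```text
time_s: 21.13
eef_pos: [0.5029, 0.1106, 0.197]
ee_rot: [2.478, 1.91, 0.017]
contact_force: [0.2, 0.4, -0.6]
opening: 0.0279
```

```bash
python3 -c "
from go import *
status(2)
plan(.4816,.1082,.197,75,5)"
```

```text
t 21.13 p [0.5029 0.1106 0.197 ] alpha 75.2 tiltz [ 0.017 -0.004] F [ 0.21  0.41 -0.55] Ftool [0.45 0.09 0.55] op 0.0279 | crank2: r 53.1mm ang 54.7
   toolframe centre x 49.7 y 18.6; post ang if pushed 59.1, turned 1.131 rad, est.crank 1.171; torque est -0.004
n 5 dist mm [-21.3  -2.4   0. ] dalpha -0.2
  tr [-0.039 -0.1   -0.002] rot [ 0.049 -0.001  0.012]
  tr [-0.039 -0.1   -0.001] rot [ 0.049 -0.001  0.012]
  tr [-0.039 -0.1   -0.001] rot [ 0.049 -0.001  0.012]
  tr [-0.039 -0.1   -0.001] rot [ 0.049 -0.001  0.012]
  tr [-0.039 -0.1   -0.   ] rot [ 0.049 -0.001  0.012]
```

>>> play_rows:
  deltas:
    - {"translation": [-0.02,-0.1,0],"delta_rot": [0.05,0,0],"hand": 0.4}
    - {"translation": [-0.03,-0.1,0],"delta_rot": [0.05,0,0],"hand": 0.4}
    - {"translation": [-0.03,-0.09,0],"delta_rot": [0.05,0,0],"hand": 0.4}
    - {"translation": [-0.02,-0.04,0],"delta_rot": [0.05,0,0],"hand": 0.4}
    - {"translation": [0,0,0],"delta_rot": [0.05,0,0],"hand": 0.4}
    - {"translation": [0,0,0],"delta_rot": [0,0,0],"hand": 0.4}
    - {"translation": [0,0,0],"delta_rot": [0,0,0],"hand": 0.4}
    - {"translation": [0,0,0],"delta_rot": [0,0,0],"hand": 0.4}
    - {"translation": [0,0,0],"delta_rot": [0,0,0],"hand": 0.4}
    - {"translation": [0,0,0],"delta_rot": [0,0,0],"hand": 0.4}

```text
time_s: 21.97
eef_pos: [0.4913, 0.1101, 0.2015]
ee_rot: [2.489, 1.913, 0.008]
contact_force: [0.0, 0.3, 0.9]
opening: 0.0281
```

```bash
python3 -c "
from go import *
status(2)
plan(.4816,.1082,.156,77,5)
import cv2
from posts import posts
for n in ('side','top'):
    d=get_image(n);im=d['image'][100:220,180:300,::-1]
    cv2.imwrite('pics/c_%s.png'%n,cv2.resize(im,(600,600),interpolation=cv2.INTER_CUBIC))
    np.savez('c_%s.npz'%n,**d)
    if 1:
      for p in posts(d):
        k=min(AX,key=lambda k:abs(np.hypot(*(p[:2]-AX[k]))-.042)); v=p[:2]-AX[k]; print(n,k,p.round(4),np.degrees(np.arctan2(v[1],v[0])).round(1),np.hypot(*v).round(4))
"
```

```text
t 21.97 p [0.4913 0.1101 0.2015] alpha 75.1 tiltz [0.006 0.001] F [0.01 0.28 0.91] Ftool [ 0.27 -0.06 -0.91] op 0.0281 | crank2: r 46.9mm ang 65.9
   toolframe centre x 46.3 y 7.5; post ang if pushed 74.5, turned 0.862 rad, est.crank 0.902; torque est 0.002
n 5 dist mm [ -9.7  -1.9 -45.5] dalpha 1.9
  tr [-0.022 -0.046  0.227] rot [ 0.015 -0.007 -0.096]
  tr [-0.022 -0.046  0.227] rot [ 0.015 -0.007 -0.096]
  tr [-0.022 -0.046  0.227] rot [ 0.015 -0.007 -0.096]
  tr [-0.021 -0.045  0.227] rot [ 0.015 -0.007 -0.096]
  tr [-0.021 -0.045  0.227] rot [ 0.015 -0.007 -0.096]
side 4 [0.6373 0.1641 0.1714] 51.6 0.0391
side 1 [0.518  0.2097 0.1707] 77.8 0.0398
side 3 [0.5819 0.0684 0.1714] 80.8 0.0389
side 2 [0.4791 0.1063 0.171 ] 80.0 0.0396
```

View pics/c_top.png

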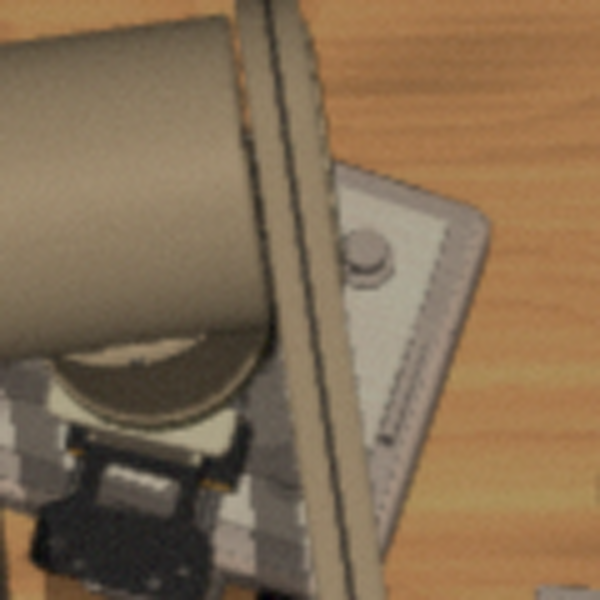

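View pics/c_side.png

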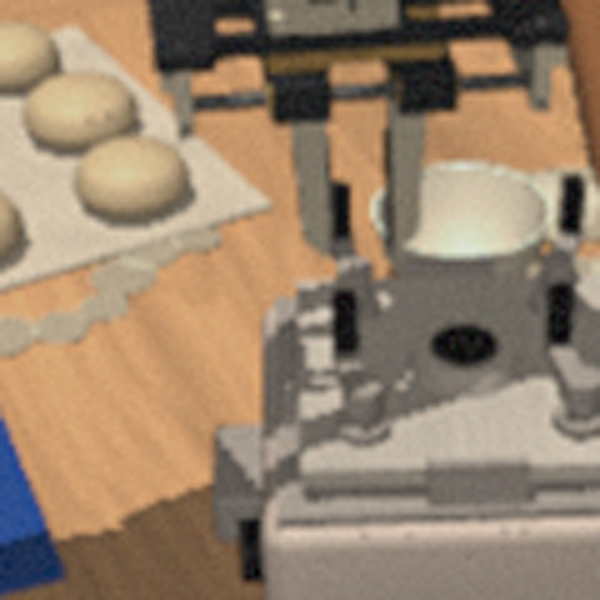

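>>> play_rows:
  deltas:
    - {"translation": [-0.03,-0.06,0],"delta_rot": [0,0,-0.1],"hand": 0.4}
    - {"translation": [-0.03,-0.06,0.1],"delta_rot": [0,0,-0.1],"hand": 0.4}
    - {"translation": [-0.03,-0.05,0.15],"delta_rot": [0,0,-0.1],"hand": 0.4}
    - {"translation": [0,0,0.2],"delta_rot": [0,0,0],"hand": 0.4}
    - {"translation": [0,0,0.22],"delta_rot": [0,0,0],"hand": 0.4}
    - {"translation": [0,0,0.2],"delta_rot": [0,0,0],"hand": 0.4}
    - {"translation": [0,0,0.1],"delta_rot": [0,0,0],"hand": 0.4}
    - {"translation": [0,0,0.04],"delta_rot": [0,0,0],"hand": 0.4}
    - {"translation": [0,0.06,0],"delta_rot": [0,0,0],"hand": 0.4}
    - {"translation": [0,0.06,0],"delta_rot": [0,0,0],"hand": 0.4}

```text
time_s: 22.9
eef_pos: [0.4863, 0.1069, 0.1547]
ee_rot: [2.467, 1.943, 0.004]
contact_force: [0.1, -0.0, -0.1]
opening: 0.0279
```

```bash
python3 -c "
from go import *
status(2)"
```

```text
t 22.90 p [0.4863 0.1069 0.1547] alpha 76.4 tiltz [0.003 0.001] F [ 0.1  -0.03 -0.06] Ftool [-0.01  0.1   0.06] op 0.0279 | crank2: r 42.1mm ang 70.4
   toolframe centre x 41.8 y 4.4; post ang if pushed 79.9, turned 0.768 rad, est.crank 0.808; torque est -0.004
```

>>> play_rows:
  deltas:
    - {"translation": [0,0.06,0],"delta_rot": [0,0,0],"hand": 0.4}
    - {"translation": [-0.005,0.05,0],"delta_rot": [0,0,0.2],"hand": 0.4}
    - {"translation": [-0.005,0.05,0],"delta_rot": [0,0,0.3],"hand": 0.4}
    - {"translation": [-0.005,0.05,0],"delta_rot": [0,0,0.3],"hand": 0.4}
    - {"translation": [-0.005,0.05,0],"delta_rot": [0,0,0.3],"hand": 0.4}
    - {"translation": [-0.005,0.05,0],"delta_rot": [0,0,0.3],"hand": 0.4}
    - {"translation": [-0.005,0.05,0],"delta_rot": [0,0,0.3],"hand": 0.4}
    - {"translation": [-0.005,0.05,0],"delta_rot": [0,0,0.3],"hand": 0.4}
    - {"translation": [-0.005,0.05,0],"delta_rot": [0,0,0.3],"hand": 0.4}
    - {"translation": [-0.005,0.05,0],"delta_rot": [0,0,0.3],"hand": 0.4}

```text
time_s: 23.73
eef_pos: [0.501, 0.1016, 0.1544]
ee_rot: [-2.634, -1.689, 0.013]
contact_force: [-4.6, 1.4, 1.0]
opening: 0.0283
```

```bash
python3 -c "
from go import *
status(2)"
```

```text
t 23.73 p [0.501  0.1016 0.1544] alpha 65.3 tiltz [-0.014  0.006] F [-4.64  1.45  0.97] Ftool [-0.62 -4.84 -0.89] op 0.0283 | crank2: r 44.8mm ang 50.0
   toolframe centre x 43.2 y 11.8; post ang if pushed 59.0, turned 1.133 rad, est.crank 1.174; torque est 0.203
```

>>> play_rows:
  deltas:
    - {"translation": [-0.01,0.05,0],"delta_rot": [0,0,0.4],"hand": 0.4}
    - {"translation": [-0.01,0.05,0],"delta_rot": [0,0,0.4],"hand": 0.4}
    - {"translation": [-0.01,0.05,0],"delta_rot": [0,0,0.4],"hand": 0.4}
    - {"translation": [-0.01,0.05,0],"delta_rot": [0,0,0.4],"hand": 0.4}
    - {"translation": [-0.01,0.05,0],"delta_rot": [0,0,0.4],"hand": 0.4}
    - {"translation": [-0.01,0.05,0],"delta_rot": [0,0,0.4],"hand": 0.4}
    - {"translation": [-0.01,0.05,0],"delta_rot": [0,0,0.3],"hand": 0.4}
    - {"translation": [-0.01,0.05,0],"delta_rot": [0,0,0.3],"hand": 0.4}
    - {"translation": [-0.01,0.05,0],"delta_rot": [0,0,0.3],"hand": 0.4}
    - {"translation": [-0.01,0.05,0],"delta_rot": [0,0,0.3],"hand": 0.4}

```text
time_s: 24.57
eef_pos: [0.5078, 0.0942, 0.154]
ee_rot: [-2.818, -1.314, 0.042]
contact_force: [-6.9, 5.6, 2.3]
opening: 0.0283
```

```bash
python3 -c "
from go import *
status(2)"
```

```text
t 24.57 p [0.5078 0.0942 0.154 ] alpha 50.0 tiltz [-0.038  0.018] F [-6.92  5.56  2.35] Ftool [-0.21 -8.96 -1.98] op 0.0283 | crank2: r 44.6mm ang 37.0
   toolframe centre x 43.5 y 10.0; post ang if pushed 46.1, turned 1.357 rad, est.crank 1.397; torque est 0.376
```

```bash
python3 -c "
from go import *
plan(.5194,.2116,.197,77,8)"
```

```text
n 8 dist mm [ 11.6 117.4  43. ] dalpha 27.0
  tr [ 0.303 -0.213 -0.129] rot [-0.076  0.002 -0.843]
  tr [ 0.315 -0.195 -0.13 ] rot [-0.076  0.002 -0.843]
  tr [ 0.326 -0.175 -0.131] rot [-0.076  0.002 -0.843]
  tr [ 0.336 -0.155 -0.132] rot [-0.076  0.002 -0.843]
  tr [ 0.344 -0.134 -0.133] rot [-0.076  0.002 -0.843]
  tr [ 0.351 -0.113 -0.133] rot [-0.076  0.002 -0.843]
  tr [ 0.357 -0.091 -0.134] rot [-0.076  0.002 -0.843]
  tr [ 0.362 -0.069 -0.134] rot [-0.076  0.002 -0.843]
```

>>> play_rows:
  deltas:
    - {"translation": [0,-0.1,0],"delta_rot": [0,0,0],"hand": 0.4}
    - {"translation": [0,0,-0.28],"delta_rot": [-0.06,0,0],"hand": 0.4}
    - {"translation": [0,0,-0.28],"delta_rot": [-0.06,0,-0.4],"hand": 0.4}
    - {"translation": [0.2,-0.15,-0.2],"delta_rot": [-0.06,0,-1],"hand": 0.4}
    - {"translation": [0.45,-0.25,0],"delta_rot": [-0.06,0,-1],"hand": 0.4}
    - {"translation": [0.5,-0.22,0],"delta_rot": [-0.06,0,-1],"hand": 0.4}
    - {"translation": [0.5,-0.2,0],"delta_rot": [-0.06,0,-1],"hand": 0.4}
    - {"translation": [0.45,-0.15,0],"delta_rot": [-0.06,0,-1],"hand": 0.4}
    - {"translation": [0.3,-0.08,0],"delta_rot": [-0.06,0,-0.8],"hand": 0.4}
    - {"translation": [0.12,-0.03,0],"delta_rot": [-0.06,0,-0.4],"hand": 0.4}

```text
time_s: 25.4
eef_pos: [0.5217, 0.2089, 0.1987]
ee_rot: [2.446, 1.956, 0.017]
contact_force: [0.5, -0.0, 0.3]
opening: 0.0277
```

```bash
python3 -c "
from go import *
status(1)
plan(.5194,.2116,.156,77,5)"
```

```text
t 25.40 p [0.5217 0.2089 0.1987] alpha 77.3 tiltz [ 0.015 -0.001] F [ 0.51 -0.    0.35] Ftool [ 0.11  0.5  -0.34] op 0.0277 | crank1: r 40.0mm ang 72.4
   toolframe centre x 39.8 y 3.4; post ang if pushed 81.9, turned 0.713 rad, est.crank 0.773; torque est -0.021
n 5 dist mm [ -2.3   2.7 -42.7] dalpha -0.3
  tr [ 0.01  -0.017  0.213] rot [ 0.042 -0.007  0.015]
  tr [ 0.01  -0.017  0.213] rot [ 0.042 -0.007  0.015]
  tr [ 0.01  -0.016  0.213] rot [ 0.042 -0.007  0.015]
  tr [ 0.01  -0.016  0.213] rot [ 0.042 -0.007  0.015]
  tr [ 0.01  -0.015  0.213] rot [ 0.042 -0.007  0.015]
```

>>> play_rows:
  deltas:
    - {"translation": [0.02,-0.02,0],"delta_rot": [0.05,0,0],"hand": 0.4}
    - {"translation": [0,-0.02,0.15],"delta_rot": [0.05,0,0],"hand": 0.4}
    - {"translation": [0,0,0.2],"delta_rot": [0.05,0,0],"hand": 0.4}
    - {"translation": [0,0,0.2],"delta_rot": [0.05,0,0],"hand": 0.4}
    - {"translation": [0,0,0.22],"delta_rot": [0,0,0],"hand": 0.4}
    - {"translation": [0,0,0.13],"delta_rot": [0,0,0],"hand": 0.4}
    - {"translation": [0,0,0.04],"delta_rot": [0,0,0],"hand": 0.4}
    - {"translation": [0,0.03,0],"delta_rot": [0,0,0],"hand": 0.4}
    - {"translation": [0,0.05,0],"delta_rot": [0,0,0],"hand": 0.4}
    - {"translation": [0,0.05,0],"delta_rot": [0,0,0],"hand": 0.4}

```text
time_s: 26.23
eef_pos: [0.526, 0.2056, 0.1574]
ee_rot: [-2.46, -1.953, -0.0]
contact_force: [-6.3, 2.5, 1.5]
opening: 0.0277
```

```bash
python3 -c "
from go import *
status(1)"
```

```text
t 26.23 p [0.526  0.2056 0.1574] alpha 76.9 tiltz [-0.     0.001] F [-6.35  2.49  1.46] Ftool [ 0.98 -6.75 -1.46] op 0.0277 | crank1: r 38.4mm ang 64.8
   toolframe centre x 37.6 y 8.1; post ang if pushed 75.3, turned 0.830 rad, est.crank 0.889; torque est 0.283
```

>>> play_rows:
  deltas:
    - {"translation": [0.01,0.05,0],"delta_rot": [0,0,0.3],"hand": 0.4}
    - {"translation": [0.01,0.05,0],"delta_rot": [0,0,0.3],"hand": 0.4}
    - {"translation": [0.01,0.05,0],"delta_rot": [0,0,0.3],"hand": 0.4}
    - {"translation": [0,0.05,0],"delta_rot": [0,0,0.3],"hand": 0.4}
    - {"translation": [0,0.05,0],"delta_rot": [0,0,0.3],"hand": 0.4}
    - {"translation": [0,0.05,0],"delta_rot": [0,0,0.3],"hand": 0.4}
    - {"translation": [0,0.05,0],"delta_rot": [0,0,0.3],"hand": 0.4}
    - {"translation": [0,0.05,0],"delta_rot": [0,0,0.3],"hand": 0.4}
    - {"translation": [0,0.05,0],"delta_rot": [0,0,0.3],"hand": 0.4}
    - {"translation": [0,0.05,0],"delta_rot": [0,0,0.3],"hand": 0.4}

```text
time_s: 27.07
eef_pos: [0.5413, 0.199, 0.1572]
ee_rot: [-2.664, -1.655, 0.021]
contact_force: [-8.3, -0.4, 2.4]
opening: 0.0282
```

```bash
python3 -c "
from go import *
status(1)"
```

```text
t 27.07 p [0.5413 0.199  0.1572] alpha 63.7 tiltz [-0.014 -0.003] F [-8.25 -0.4   2.38] Ftool [-4.04 -7.25 -2.27] op 0.0282 | crank1: r 42.4mm ang 41.7
   toolframe centre x 39.3 y 15.9; post ang if pushed 51.6, turned 1.242 rad, est.crank 1.302; torque est 0.304
```

>>> play_rows:
  deltas:
    - {"translation": [0,0.04,0],"delta_rot": [0,0,0.5],"hand": 0.4}
    - {"translation": [0,0.04,0],"delta_rot": [0,0,0.5],"hand": 0.4}
    - {"translation": [0,0.04,0],"delta_rot": [0,0,0.5],"hand": 0.4}
    - {"translation": [0,0.045,0],"delta_rot": [0,0,0.5],"hand": 0.4}
    - {"translation": [0,0.045,0],"delta_rot": [0,0,0.5],"hand": 0.4}
    - {"translation": [0,0.045,0],"delta_rot": [0,0,0.5],"hand": 0.4}
    - {"translation": [0,0.045,0],"delta_rot": [0,0,0.3],"hand": 0.4}
    - {"translation": [0,0.045,0],"delta_rot": [0,0,0.3],"hand": 0.4}
    - {"translation": [0,0.045,0],"delta_rot": [0,0,0.3],"hand": 0.4}
    - {"translation": [0,0.045,0],"delta_rot": [0,0,0.3],"hand": 0.4}

```text
time_s: 27.9
eef_pos: [0.544, 0.1928, 0.1568]
ee_rot: [-2.88, -1.21, 0.06]
contact_force: [-10.4, 2.5, 4.0]
opening: 0.0282
```

```bash
cat >> go.py <<'E'
_s2=status
def status(c=None):
    _s2(c)
    if c:
        o,p,R,a=pose();v=(R.T@np.r_[p[:2]-AX[c],0]);ym=v[1]-(o["opening"]/2-.007);F=-(R.T@np.array(o["contact_force"]))
        xm=np.sqrt(.042**2-ym**2);print(f"   post x-offset on pad {1e3*(xm-v[0]):.1f}mm; TRUE torque {xm*F[1]-ym*F[0]:.3f}; contact-moment alt {v[0]*F[1]-v[1]*F[0]:.3f}")
E
python3 -c "
from go import *
status(1)"
```

```text
t 27.90 p [0.544  0.1928 0.1568] alpha 45.6 tiltz [-0.042  0.001] F [-10.42   2.54   3.97] Ftool [-5.59 -9.34 -3.52] op 0.0282 | crank1: r 40.8mm ang 32.6
   toolframe centre x 39.7 y 9.1; post ang if pushed 42.9, turned 1.395 rad, est.crank 1.455; torque est 0.392
   post x-offset on pad 2.2mm; TRUE torque 0.381; contact-moment alt 0.320
```

```bash
python3 -c "
from go import *
plan(.5844,.0711,.197,78,8)"
```

```text
n 8 dist mm [  40.4 -121.7   40.2] dalpha 32.4
  tr [-0.187  0.353 -0.131] rot [-0.068  0.035 -1.013]
  tr [-0.211  0.339 -0.13 ] rot [-0.068  0.035 -1.013]
  tr [-0.234  0.324 -0.129] rot [-0.068  0.035 -1.013]
  tr [-0.256  0.307 -0.128] rot [-0.068  0.035 -1.013]
  tr [-0.277  0.289 -0.127] rot [-0.068  0.035 -1.013]
  tr [-0.296  0.269 -0.127] rot [-0.068  0.035 -1.013]
  tr [-0.314  0.248 -0.126] rot [-0.068  0.035 -1.013]
  tr [-0.331  0.226 -0.126] rot [-0.068  0.035 -1.013]
```

>>> play_rows:
  deltas:
    - {"translation": [0,-0.1,0],"delta_rot": [0,0,0],"hand": 0.4}
    - {"translation": [0,0,-0.28],"delta_rot": [-0.06,0.03,0],"hand": 0.4}
    - {"translation": [0,0,-0.28],"delta_rot": [-0.06,0.03,-0.8],"hand": 0.4}
    - {"translation": [-0.12,0.2,-0.2],"delta_rot": [-0.06,0.03,-1],"hand": 0.4}
    - {"translation": [-0.3,0.45,0],"delta_rot": [-0.06,0.03,-1],"hand": 0.4}
    - {"translation": [-0.35,0.45,0],"delta_rot": [-0.06,0.03,-1],"hand": 0.4}
    - {"translation": [-0.4,0.43,0],"delta_rot": [-0.06,0.03,-1],"hand": 0.4}
    - {"translation": [-0.38,0.38,0],"delta_rot": [-0.06,0.03,-1],"hand": 0.4}
    - {"translation": [-0.28,0.24,0],"delta_rot": [-0.06,0.03,-1],"hand": 0.4}
    - {"translation": [-0.12,0.1,0],"delta_rot": [-0.06,0.03,-0.5],"hand": 0.4}

```text
time_s: 28.73
eef_pos: [0.5925, 0.0805, 0.2015]
ee_rot: [2.46, 1.924, 0.031]
contact_force: [-0.2, -0.0, 0.9]
opening: 0.0278
```

```bash
python3 -c "
from go import *
status(3)
plan(.5844,.0711,.156,78,5)"
```

```text
t 28.73 p [0.5925 0.0805 0.2015] alpha 76.1 tiltz [ 0.027 -0.002] F [-0.16 -0.    0.89] Ftool [-0.04 -0.13 -0.89] op 0.0278 | crank3: r 53.3mm ang 71.6
   toolframe centre x 53.1 y 4.2; post ang if pushed 79.8, turned 0.657 rad, est.crank 0.809; torque est 0.006
   post x-offset on pad -11.2mm; TRUE torque 0.006; contact-moment alt 0.007
n 5 dist mm [ -8.1  -9.4 -45.5] dalpha 1.9
  tr [-0.057 -0.034  0.226] rot [ 0.077 -0.011 -0.096]
  tr [-0.056 -0.033  0.227] rot [ 0.077 -0.011 -0.096]
  tr [-0.056 -0.032  0.227] rot [ 0.077 -0.011 -0.096]
  tr [-0.055 -0.032  0.227] rot [ 0.077 -0.011 -0.096]
  tr [-0.055 -0.031  0.227] rot [ 0.077 -0.011 -0.096]
```

>>> play_rows:
  deltas:
    - {"translation": [-0.07,-0.06,0],"delta_rot": [0.08,0,-0.1],"hand": 0.4}
    - {"translation": [-0.07,-0.06,0.1],"delta_rot": [0.08,0,-0.1],"hand": 0.4}
    - {"translation": [-0.06,-0.04,0.2],"delta_rot": [0.08,0,-0.1],"hand": 0.4}
    - {"translation": [-0.03,0,0.2],"delta_rot": [0.08,0,0],"hand": 0.4}
    - {"translation": [0,0,0.22],"delta_rot": [0,0,0],"hand": 0.4}
    - {"translation": [0,0,0.2],"delta_rot": [0,0,0],"hand": 0.4}
    - {"translation": [0,0,0.1],"delta_rot": [0,0,0],"hand": 0.4}
    - {"translation": [0,0,0.03],"delta_rot": [0,0,0],"hand": 0.4}
    - {"translation": [0,0.02,0],"delta_rot": [0,0,0],"hand": 0.4}
    - {"translation": [0,0.05,0],"delta_rot": [0,0,0],"hand": 0.4}

```text
time_s: 29.57
eef_pos: [0.588, 0.0726, 0.1569]
ee_rot: [2.454, 1.958, 0.011]
contact_force: [-0.6, -0.0, -0.3]
opening: 0.0279
```

```bash
python3 -c "
from go import *
status(3)"
```

```text
t 29.57 p [0.588  0.0726 0.1569] alpha 77.2 tiltz [0.007 0.003] F [-0.64 -0.01 -0.3 ] Ftool [-0.15 -0.63  0.29] op 0.0279 | crank3: r 44.3mm ang 73.9
   toolframe centre x 44.2 y 2.5; post ang if pushed 83.3, turned 0.598 rad, est.crank 0.750; torque est 0.026
   post x-offset on pad -2.5mm; TRUE torque 0.027; contact-moment alt 0.027
```

Now I'll push crank 3.

>>> play_rows:
  deltas:
    - {"translation": [0,0.06,0],"delta_rot": [0,0,0],"hand": 0.4}
    - {"translation": [0,0.06,0],"delta_rot": [0,0,0.2],"hand": 0.4}
    - {"translation": [-0.005,0.05,0],"delta_rot": [0,0,0.3],"hand": 0.4}
    - {"translation": [-0.005,0.05,0],"delta_rot": [0,0,0.4],"hand": 0.4}
    - {"translation": [-0.005,0.05,0],"delta_rot": [0,0,0.4],"hand": 0.4}
    - {"translation": [-0.005,0.05,0],"delta_rot": [0,0,0.4],"hand": 0.4}
    - {"translation": [-0.005,0.05,0],"delta_rot": [0,0,0.4],"hand": 0.4}
    - {"translation": [-0.005,0.05,0],"delta_rot": [0,0,0.4],"hand": 0.4}
    - {"translation": [-0.005,0.05,0],"delta_rot": [0,0,0.4],"hand": 0.4}
    - {"translation": [-0.005,0.05,0],"delta_rot": [0,0,0.4],"hand": 0.4}

```text
time_s: 30.4
eef_pos: [0.6042, 0.0666, 0.157]
ee_rot: [-2.674, -1.634, 0.002]
contact_force: [-4.7, 1.4, 2.0]
opening: 0.0281
```

```bash
python3 -c "
from go import *
status(3)"
```

```text
t 30.40 p [0.6042 0.0666 0.157 ] alpha 62.9 tiltz [-0.005  0.006] F [-4.68  1.36  2.01] Ftool [-0.92 -4.8  -1.98] op 0.0281 | crank3: r 46.4mm ang 52.2
   toolframe centre x 45.6 y 8.6; post ang if pushed 60.7, turned 0.992 rad, est.crank 1.144; torque est 0.202
   post x-offset on pad -3.6mm; TRUE torque 0.200; contact-moment alt 0.211
```

>>> play_rows:
  deltas:
    - {"translation": [-0.01,0.05,0],"delta_rot": [0,0,0.4],"hand": 0.4}
    - {"translation": [-0.01,0.05,0],"delta_rot": [0,0,0.4],"hand": 0.4}
    - {"translation": [-0.01,0.05,0],"delta_rot": [0,0,0.4],"hand": 0.4}
    - {"translation": [-0.01,0.05,0],"delta_rot": [0,0,0.4],"hand": 0.4}
    - {"translation": [-0.01,0.05,0],"delta_rot": [0,0,0.4],"hand": 0.4}
    - {"translation": [-0.01,0.05,0],"delta_rot": [0,0,0.4],"hand": 0.4}
    - {"translation": [-0.01,0.05,0],"delta_rot": [0,0,0.3],"hand": 0.4}
    - {"translation": [-0.01,0.045,0],"delta_rot": [0,0,0.3],"hand": 0.4}
    - {"translation": [-0.01,0.045,0],"delta_rot": [0,0,0.3],"hand": 0.4}
    - {"translation": [-0.01,0.045,0],"delta_rot": [0,0,0.3],"hand": 0.4}

```text
time_s: 31.23
eef_pos: [0.611, 0.0595, 0.1566]
ee_rot: [-2.855, -1.245, 0.026]
contact_force: [-6.1, 5.0, 2.2]
opening: 0.0282
```

```bash
python3 -c "
from go import *
status(3)"
```

```text
t 31.23 p [0.611  0.0595 0.1566] alpha 47.1 tiltz [-0.026  0.018] F [-6.05  5.02  2.16] Ftool [-0.44 -7.92 -1.91] op 0.0282 | crank3: r 46.0mm ang 39.8
   toolframe centre x 45.6 y 5.8; post ang if pushed 48.8, turned 1.198 rad, est.crank 1.350; torque est 0.333
   post x-offset on pad -3.7mm; TRUE torque 0.333; contact-moment alt 0.359
```

```bash
python3 -c "
from go import *
plan(.6389,.1666,.197,52,8)"
```

```text
n 8 dist mm [ 27.9 107.1  40.4] dalpha 4.9
  tr [ 0.304 -0.168 -0.123] rot [-0.057  0.005 -0.152]
  tr [ 0.306 -0.164 -0.123] rot [-0.057  0.005 -0.152]
  tr [ 0.308 -0.16  -0.124] rot [-0.057  0.005 -0.152]
  tr [ 0.309 -0.157 -0.124] rot [-0.057  0.005 -0.152]
  tr [ 0.311 -0.153 -0.125] rot [-0.057  0.005 -0.152]
  tr [ 0.313 -0.149 -0.125] rot [-0.057  0.005 -0.152]
  tr [ 0.314 -0.145 -0.126] rot [-0.057  0.005 -0.152]
  tr [ 0.316 -0.141 -0.126] rot [-0.057  0.005 -0.152]
```

>>> play_rows:
  deltas:
    - {"translation": [0,-0.1,0],"delta_rot": [0,0,0],"hand": 0.4}
    - {"translation": [0,0,-0.28],"delta_rot": [-0.06,0,0],"hand": 0.4}
    - {"translation": [0,0,-0.28],"delta_rot": [-0.06,0,-0.2],"hand": 0.4}
    - {"translation": [0.2,-0.1,-0.2],"delta_rot": [-0.06,0,-0.2],"hand": 0.4}
    - {"translation": [0.42,-0.18,0],"delta_rot": [-0.06,0,-0.2],"hand": 0.4}
    - {"translation": [0.45,-0.2,0],"delta_rot": [-0.06,0,-0.2],"hand": 0.4}
    - {"translation": [0.45,-0.2,0],"delta_rot": [-0.06,0,-0.2],"hand": 0.4}
    - {"translation": [0.4,-0.2,0],"delta_rot": [-0.06,0,-0.2],"hand": 0.4}
    - {"translation": [0.28,-0.12,0],"delta_rot": [-0.06,0,0],"hand": 0.4}
    - {"translation": [0.12,-0.05,0],"delta_rot": [0,0,0],"hand": 0.4}

```text
time_s: 32.07
eef_pos: [0.644, 0.1649, 0.2028]
ee_rot: [2.811, 1.374, 0.025]
contact_force: [-1.0, -0.1, 0.5]
opening: 0.0282
```

```bash
python3 -c "
from go import *
status(4)
plan(.6389,.1666,.156,52,5)
import cv2
from posts import posts
OFF=np.array([-.0015,-.004])
for n in ('side',):
    d=get_image(n);im=d['image'][100:220,180:300,::-1]
    cv2.imwrite('pics/d_%s.png'%n,cv2.resize(im,(600,600),interpolation=cv2.INTER_CUBIC))
    np.savez('d_%s.npz'%n,**d)
    for p in posts(d):
        q=p[:2]-OFF
        k=min(AX,key=lambda k:abs(np.hypot(*(q-AX[k]))-.042)); v=q-AX[k]; print(n,k,p.round(4),np.degrees(np.arctan2(v[1],v[0])).round(1),np.hypot(*v).round(4))
"
```

```text
t 32.07 p [0.644  0.1649 0.2028] alpha 52.1 tiltz [ 0.02  -0.005] F [-1.02 -0.08  0.53] Ftool [-0.69 -0.74 -0.55] op 0.0282 | crank4: r 44.2mm ang 45.4
   toolframe centre x 43.9 y 5.2; post ang if pushed 54.7, turned 1.244 rad, est.crank 1.247; torque est 0.031
   post x-offset on pad -1.9mm; TRUE torque 0.033; contact-moment alt 0.029
n 5 dist mm [ -5.1   1.7 -46.8] dalpha -0.1
  tr [-0.011 -0.03   0.234] rot [ 0.054 -0.025  0.004]
  tr [-0.011 -0.029  0.234] rot [ 0.054 -0.025  0.004]
  tr [-0.011 -0.028  0.234] rot [ 0.054 -0.025  0.004]
  tr [-0.01  -0.027  0.234] rot [ 0.054 -0.025  0.004]
  tr [-0.01  -0.026  0.234] rot [ 0.054 -0.025  0.004]
side 4 [0.6374 0.164  0.1714] 53.1 0.0431
side 1 [0.5366 0.1999 0.1708] 49.3 0.0437
side 3 [0.6018 0.0603 0.1709] 51.2 0.044
side 2 [0.5    0.0966 0.1712] 48.7 0.0443
```

View pics/d_side.png

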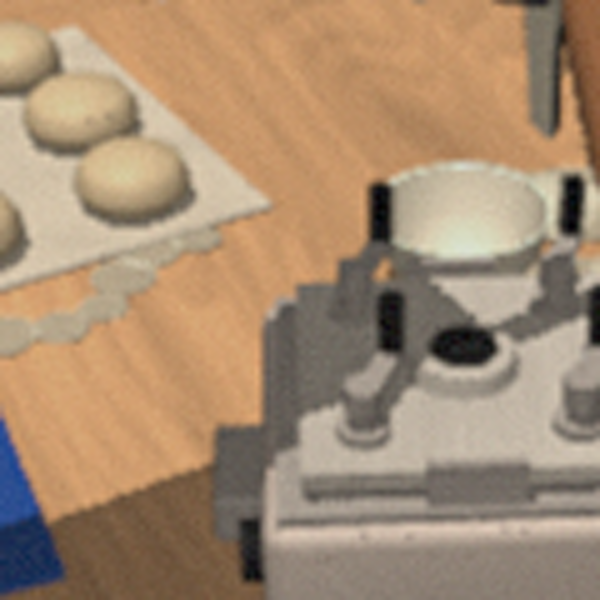

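>>> play_rows:
  deltas:
    - {"translation": [-0.02,-0.07,0],"delta_rot": [0.06,-0.02,0],"hand": 0.4}
    - {"translation": [-0.02,-0.07,0.1],"delta_rot": [0.06,-0.02,0],"hand": 0.4}
    - {"translation": [0,-0.03,0.2],"delta_rot": [0.06,-0.02,0],"hand": 0.4}
    - {"translation": [0,0,0.22],"delta_rot": [0.06,-0.02,0],"hand": 0.4}
    - {"translation": [0,0,0.22],"delta_rot": [0,0,0],"hand": 0.4}
    - {"translation": [0,0,0.2],"delta_rot": [0,0,0],"hand": 0.4}
    - {"translation": [0,0,0.1],"delta_rot": [0,0,0],"hand": 0.4}
    - {"translation": [0,0,0.03],"delta_rot": [0,0,0],"hand": 0.4}
    - {"translation": [0,0.04,0],"delta_rot": [0,0,0],"hand": 0.4}
    - {"translation": [0,0.06,0],"delta_rot": [0,0,0],"hand": 0.4}

```text
time_s: 32.95
eef_pos: [0.639, 0.1617, 0.1531]
ee_rot: [-2.824, -1.374, 0.004]
contact_force: [0.0, 0.3, 0.3]
opening: 0.0278
```

```bash
python3 -c "
from go import *
status(4)"
```

```text
t 32.95 p [0.639  0.1617 0.1531] alpha 51.9 tiltz [-0.003  0.   ] F [0.05 0.33 0.34] Ftool [ 0.29 -0.17 -0.34] op 0.0278 | crank4: r 38.3mm ang 47.3
   toolframe centre x 38.2 y 3.1; post ang if pushed 57.1, turned 1.202 rad, est.crank 1.205; torque est 0.007
   post x-offset on pad 3.6mm; TRUE torque 0.006; contact-moment alt 0.007
```

>>> play_rows:
  deltas:
    - {"translation": [0.04,0.05,0],"delta_rot": [0,0,0],"hand": 0.4}
    - {"translation": [0.04,0.04,-0.01],"delta_rot": [0,0,0],"hand": 0.4}
    - {"translation": [0,0.04,0],"delta_rot": [0,0,0],"hand": 0.4}
    - {"translation": [0,0.045,0],"delta_rot": [0,0,0],"hand": 0.4}
    - {"translation": [0,0.045,0],"delta_rot": [0,0,0],"hand": 0.4}
    - {"translation": [0,0.045,0],"delta_rot": [0,0,0],"hand": 0.4}
    - {"translation": [0,0.045,0],"delta_rot": [0,0,0],"hand": 0.4}
    - {"translation": [0,0.045,0],"delta_rot": [0,0,0],"hand": 0.4}
    - {"translation": [0,0.045,0],"delta_rot": [0,0,0],"hand": 0.4}
    - {"translation": [0,0.045,0],"delta_rot": [0,0,0],"hand": 0.4}

```text
time_s: 33.78
eef_pos: [0.6468, 0.1606, 0.1537]
ee_rot: [-2.803, -1.375, 0.028]
contact_force: [-7.4, 2.7, 1.8]
opening: 0.028
```

```bash
python3 -c "
from go import *
status(4)"
```

```text
t 33.78 p [0.6468 0.1606 0.1537] alpha 52.3 tiltz [-0.025  0.009] F [-7.4   2.65  1.84] Ftool [-2.45 -7.52 -1.63] op 0.0280 | crank4: r 43.4mm ang 38.7
   toolframe centre x 42.1 y 10.2; post ang if pushed 47.9, turned 1.363 rad, est.crank 1.366; torque est 0.316
   post x-offset on pad -0.3mm; TRUE torque 0.307; contact-moment alt 0.292
```

>>> play_rows:
  deltas:
    - {"translation": [0,0.045,0],"delta_rot": [-0.04,0.02,0.15],"hand": 0.4}
    - {"translation": [0,0.045,0],"delta_rot": [-0.04,0.02,0.15],"hand": 0.4}
    - {"translation": [0,0.045,0],"delta_rot": [-0.04,0.02,0.15],"hand": 0.4}
    - {"translation": [0,0.045,0],"delta_rot": [-0.04,0,0.15],"hand": 0.4}
    - {"translation": [0,0.045,0],"delta_rot": [-0.04,0,0.15],"hand": 0.4}
    - {"translation": [0,0.045,0],"delta_rot": [-0.04,0,0.15],"hand": 0.4}
    - {"translation": [0,0.045,0],"delta_rot": [-0.04,0,0.15],"hand": 0.4}
    - {"translation": [0,0.045,0],"delta_rot": [0,0,0.15],"hand": 0.4}
    - {"translation": [0,0.045,0],"delta_rot": [0,0,0.15],"hand": 0.4}
    - {"translation": [0,0.045,0],"delta_rot": [0,0,0.15],"hand": 0.4}

```text
time_s: 34.62
eef_pos: [0.6464, 0.1591, 0.1536]
ee_rot: [-2.862, -1.233, 0.05]
contact_force: [-6.6, 3.7, 1.6]
opening: 0.0281
```

```bash
python3 -c "
from go import *
status(4)"
```

```text
t 34.62 p [0.6464 0.1591 0.1536] alpha 46.6 tiltz [-0.039  0.01 ] F [-6.56  3.71  1.65] Ftool [-1.84 -7.37 -1.35] op 0.0281 | crank4: r 42.1mm ang 37.5
   toolframe centre x 41.6 y 6.7; post ang if pushed 47.2, turned 1.376 rad, est.crank 1.379; torque est 0.309
   post x-offset on pad 0.4mm; TRUE torque 0.310; contact-moment alt 0.294
```

>>> play_rows:
  deltas:
    - {"translation": [0,0.05,0],"delta_rot": [-0.1,0,0],"hand": 0.4}
    - {"translation": [0,0.05,0],"delta_rot": [-0.1,0,0],"hand": 0.4}
    - {"translation": [0,0.05,0],"delta_rot": [-0.1,0,0],"hand": 0.4}
    - {"translation": [0,0.052,0],"delta_rot": [-0.1,0,0],"hand": 0.4}
    - {"translation": [0,0.052,0],"delta_rot": [-0.1,0,0],"hand": 0.4}
    - {"translation": [0,0.052,0],"delta_rot": [-0.1,0,0],"hand": 0.4}
    - {"translation": [0,0.052,0],"delta_rot": [-0.1,0,0],"hand": 0.4}
    - {"translation": [0,0.052,0],"delta_rot": [-0.1,0,0],"hand": 0.4}
    - {"translation": [0,0.052,0],"delta_rot": [-0.1,0,0],"hand": 0.4}
    - {"translation": [0,0.052,0],"delta_rot": [-0.1,0,0],"hand": 0.4}

```text
time_s: 35.45
eef_pos: [0.6478, 0.1585, 0.154]
ee_rot: [2.864, 1.253, -0.041]
contact_force: [-8.6, 4.6, 2.9]
opening: 0.028
```

```bash
python3 -c "
from go import *
status(4)"
```

```text
t 35.45 p [0.6478 0.1585 0.154 ] alpha 47.3 tiltz [-0.018 -0.025] F [-8.58  4.63  2.91] Ftool [-2.51 -9.44 -2.86] op 0.0280 | crank4: r 42.9mm ang 35.7
   toolframe centre x 42.0 y 8.6; post ang if pushed 45.1, turned 1.412 rad, est.crank 1.416; torque est 0.396
   post x-offset on pad -0.0mm; TRUE torque 0.392; contact-moment alt 0.375
```

```bash
python3 -c "
from go import *
plan(.5000,.0988,.197,47,8)"
```

```text
n 8 dist mm [-147.8  -59.7   43. ] dalpha -0.3
  tr [-0.454 -0.212 -0.121] rot [0.006 0.054 0.009]
  tr [-0.454 -0.212 -0.123] rot [0.006 0.054 0.009]
  tr [-0.454 -0.212 -0.125] rot [0.006 0.054 0.009]
  tr [-0.453 -0.212 -0.126] rot [0.006 0.054 0.009]
  tr [-0.453 -0.211 -0.128] rot [0.006 0.054 0.009]
  tr [-0.453 -0.211 -0.129] rot [0.006 0.054 0.009]
  tr [-0.452 -0.211 -0.131] rot [0.006 0.054 0.009]
  tr [-0.452 -0.211 -0.133] rot [0.006 0.054 0.009]
```

>>> play_rows:
  deltas:
    - {"translation": [0,-0.1,0],"delta_rot": [0,0,0],"hand": 0.4}
    - {"translation": [0,0,-0.28],"delta_rot": [0,0.05,0],"hand": 0.4}
    - {"translation": [0,0,-0.28],"delta_rot": [0,0.05,0],"hand": 0.4}
    - {"translation": [-0.3,-0.1,-0.2],"delta_rot": [0,0.05,0],"hand": 0.4}
    - {"translation": [-0.6,-0.27,0],"delta_rot": [0,0.05,0],"hand": 0.4}
    - {"translation": [-0.65,-0.3,0],"delta_rot": [0,0.05,0],"hand": 0.4}
    - {"translation": [-0.65,-0.3,0],"delta_rot": [0,0.05,0],"hand": 0.4}
    - {"translation": [-0.6,-0.27,0],"delta_rot": [0,0.05,0],"hand": 0.4}
    - {"translation": [-0.4,-0.18,0],"delta_rot": [0,0,0],"hand": 0.4}
    - {"translation": [-0.18,-0.08,0],"delta_rot": [0,0,0],"hand": 0.4}

```text
time_s: 36.28
eef_pos: [0.5123, 0.1019, 0.2003]
ee_rot: [2.867, 1.256, 0.027]
contact_force: [-0.5, -0.1, 0.2]
opening: 0.0279
```

```bash
python3 -c "
from go import *
status(2)
plan(.5,.0988,.156,47,5)"
```

```text
t 36.28 p [0.5123 0.1019 0.2003] alpha 47.3 tiltz [ 0.02  -0.003] F [-0.51 -0.1   0.19] Ftool [-0.42 -0.3  -0.2 ] op 0.0279 | crank2: r 53.0mm ang 40.8
   toolframe centre x 52.6 y 6.0; post ang if pushed 48.6, turned 1.314 rad, est.crank 1.354; torque est 0.013
   post x-offset on pad -10.7mm; TRUE torque 0.013; contact-moment alt 0.013
n 5 dist mm [-12.3  -3.1 -44.3] dalpha -0.3
  tr [-0.056 -0.038  0.22 ] rot [ 0.049 -0.033  0.016]
  tr [-0.055 -0.038  0.22 ] rot [ 0.049 -0.033  0.016]
  tr [-0.055 -0.037  0.221] rot [ 0.049 -0.033  0.016]
  tr [-0.054 -0.036  0.221] rot [ 0.049 -0.033  0.016]
  tr [-0.054 -0.035  0.221] rot [ 0.049 -0.033  0.016]
```

>>> play_rows:
  deltas:
    - {"translation": [-0.08,-0.07,0],"delta_rot": [0.05,-0.03,0],"hand": 0.4}
    - {"translation": [-0.08,-0.06,0.1],"delta_rot": [0.05,-0.03,0],"hand": 0.4}
    - {"translation": [-0.06,-0.03,0.15],"delta_rot": [0.05,-0.03,0],"hand": 0.4}
    - {"translation": [0,0,0.2],"delta_rot": [0.05,-0.03,0],"hand": 0.4}
    - {"translation": [0,0,0.22],"delta_rot": [0,0,0],"hand": 0.4}
    - {"translation": [0,0,0.2],"delta_rot": [0,0,0],"hand": 0.4}
    - {"translation": [0,0,0.1],"delta_rot": [0,0,0],"hand": 0.4}
    - {"translation": [0,0,0.02],"delta_rot": [0,0,0],"hand": 0.4}
    - {"translation": [0,0.04,0],"delta_rot": [0,0,0],"hand": 0.4}
    - {"translation": [0,0.05,0],"delta_rot": [0,0,0],"hand": 0.4}

```text
time_s: 37.12
eef_pos: [0.5067, 0.097, 0.1599]
ee_rot: [2.876, 1.259, 0.013]
contact_force: [-1.2, 0.3, -0.3]
opening: 0.028
```

```bash
python3 -c "
from go import *
status(2)"
```

```text
t 37.12 p [0.5067 0.097  0.1599] alpha 47.3 tiltz [0.008 0.001] F [-1.23  0.28 -0.25] Ftool [-0.63 -1.1   0.24] op 0.0280 | crank2: r 45.5mm ang 40.7
   toolframe centre x 45.2 y 5.2; post ang if pushed 49.7, turned 1.295 rad, est.crank 1.336; torque est 0.046
   post x-offset on pad -3.3mm; TRUE torque 0.047; contact-moment alt 0.046
```

>>> play_rows:
  deltas:
    - {"translation": [-0.01,0.045,0.02],"delta_rot": [0,0,0],"hand": 0.4}
    - {"translation": [-0.01,0.045,0.02],"delta_rot": [-0.03,0,0],"hand": 0.4}
    - {"translation": [-0.01,0.045,0.02],"delta_rot": [-0.03,0,0],"hand": 0.4}
    - {"translation": [0,0.045,0],"delta_rot": [-0.03,0,0.1],"hand": 0.4}
    - {"translation": [0,0.045,0],"delta_rot": [-0.03,0,0.1],"hand": 0.4}
    - {"translation": [0,0.045,0],"delta_rot": [-0.03,0,0.1],"hand": 0.4}
    - {"translation": [0,0.045,0],"delta_rot": [-0.03,0,0.1],"hand": 0.4}
    - {"translation": [0,0.045,0],"delta_rot": [-0.03,0,0.1],"hand": 0.4}
    - {"translation": [0,0.045,0],"delta_rot": [-0.03,0,0.1],"hand": 0.4}
    - {"translation": [0,0.045,0],"delta_rot": [-0.03,0,0.1],"hand": 0.4}

```text
time_s: 37.95
eef_pos: [0.5097, 0.0933, 0.1584]
ee_rot: [-2.901, -1.191, -0.003]
contact_force: [-7.8, 6.1, 4.3]
opening: 0.0282
```

```bash
python3 -c "
from go import *
status(2)"
```

```text
t 37.95 p [0.5097 0.0933 0.1584] alpha 44.6 tiltz [-0.     0.006] F [-7.79  6.07  4.31] Ftool [-1.26 -9.82 -4.27] op 0.0282 | crank2: r 45.6mm ang 34.7
   toolframe centre x 44.9 y 7.9; post ang if pushed 43.6, turned 1.401 rad, est.crank 1.441; torque est 0.412
   post x-offset on pad -2.9mm; TRUE torque 0.411; contact-moment alt 0.431
```

```bash
python3 -c "
from go import *
plan(.5383,.2015,.199,47,8)"
```

```text
n 8 dist mm [ 28.6 108.2  40.6] dalpha 2.4
  tr [ 0.302 -0.178 -0.125] rot [-0.008 -0.007 -0.074]
  tr [ 0.303 -0.177 -0.125] rot [-0.008 -0.007 -0.074]
  tr [ 0.304 -0.175 -0.125] rot [-0.008 -0.007 -0.074]
  tr [ 0.304 -0.173 -0.126] rot [-0.008 -0.007 -0.074]
  tr [ 0.305 -0.172 -0.126] rot [-0.008 -0.007 -0.074]
  tr [ 0.306 -0.17  -0.126] rot [-0.008 -0.007 -0.074]
  tr [ 0.307 -0.169 -0.126] rot [-0.008 -0.007 -0.074]
  tr [ 0.308 -0.167 -0.127] rot [-0.008 -0.007 -0.074]
```

>>> play_rows:
  deltas:
    - {"translation": [0,-0.1,0],"delta_rot": [0,0,0],"hand": 0.4}
    - {"translation": [0,0,-0.28],"delta_rot": [0,0,0],"hand": 0.4}
    - {"translation": [0,0,-0.28],"delta_rot": [0,0,-0.1],"hand": 0.4}
    - {"translation": [0.2,-0.12,-0.2],"delta_rot": [0,0,-0.1],"hand": 0.4}
    - {"translation": [0.42,-0.22,0],"delta_rot": [0,0,-0.1],"hand": 0.4}
    - {"translation": [0.45,-0.24,0],"delta_rot": [0,0,-0.1],"hand": 0.4}
    - {"translation": [0.45,-0.24,0],"delta_rot": [0,0,-0.1],"hand": 0.4}
    - {"translation": [0.4,-0.22,0],"delta_rot": [0,0,0],"hand": 0.4}
    - {"translation": [0.27,-0.14,0],"delta_rot": [0,0,0],"hand": 0.4}
    - {"translation": [0.12,-0.06,0],"delta_rot": [0,0,0],"hand": 0.4}

```text
time_s: 38.78
eef_pos: [0.5422, 0.2026, 0.2039]
ee_rot: [-2.883, -1.244, -0.028]
contact_force: [0.8, -0.1, -0.4]
opening: 0.0281
```

```bash
python3 -c "
from go import *
status(1)
plan(.5383,.2015,.156,47,5)"
```

```text
t 38.78 p [0.5422 0.2026 0.2039] alpha 46.7 tiltz [0.016 0.008] F [ 0.82 -0.08 -0.4 ] Ftool [0.5  0.65 0.41] op 0.0281 | crank1: r 45.5mm ang 44.3
   toolframe centre x 45.5 y 1.9; post ang if pushed 53.7, turned 1.206 rad, est.crank 1.265; torque est -0.027
   post x-offset on pad -3.8mm; TRUE torque -0.030; contact-moment alt -0.029
n 5 dist mm [ -3.9  -1.1 -47.9] dalpha 0.3
  tr [-0.021 -0.012  0.239] rot [ 0.017 -0.048 -0.016]
  tr [-0.021 -0.012  0.239] rot [ 0.017 -0.048 -0.016]
  tr [-0.02  -0.011  0.239] rot [ 0.017 -0.048 -0.016]
  tr [-0.019 -0.011  0.24 ] rot [ 0.017 -0.048 -0.016]
  tr [-0.018 -0.011  0.24 ] rot [ 0.017 -0.048 -0.016]
```

>>> play_rows:
  deltas:
    - {"translation": [-0.06,-0.03,0],"delta_rot": [0.02,-0.05,0],"hand": 0.4}
    - {"translation": [-0.06,-0.02,0.1],"delta_rot": [0.02,-0.05,0],"hand": 0.4}
    - {"translation": [-0.03,0,0.2],"delta_rot": [0.02,-0.05,0],"hand": 0.4}
    - {"translation": [0,0,0.22],"delta_rot": [0.02,-0.05,0],"hand": 0.4}
    - {"translation": [0,0,0.22],"delta_rot": [0,0,0],"hand": 0.4}
    - {"translation": [0,0,0.22],"delta_rot": [0,0,0],"hand": 0.4}
    - {"translation": [0,0,0.1],"delta_rot": [0,0,0],"hand": 0.4}
    - {"translation": [0,0,0.03],"delta_rot": [0,0,0],"hand": 0.4}
    - {"translation": [0,0.04,0],"delta_rot": [0,0,0],"hand": 0.4}
    - {"translation": [0,0.05,0],"delta_rot": [0,0,0],"hand": 0.4}

```text
time_s: 39.62
eef_pos: [0.5378, 0.1941, 0.1543]
ee_rot: [-2.885, -1.243, 0.004]
contact_force: [-0.1, -0.6, -0.4]
opening: 0.028
```

```bash
python3 -c "
from go import *
status(1)"
```

```text
t 39.62 p [0.5378 0.1941 0.1543] alpha 46.6 tiltz [-0.002 -0.001] F [-0.13 -0.58 -0.38] Ftool [-0.51  0.3   0.38] op 0.0280 | crank1: r 36.6mm ang 39.5
   toolframe centre x 36.3 y 4.5; post ang if pushed 50.0, turned 1.270 rad, est.crank 1.329; torque est -0.013
   post x-offset on pad 5.7mm; TRUE torque -0.011; contact-moment alt -0.013
```

>>> play_rows:
  deltas:
    - {"translation": [0.07,0,0],"delta_rot": [0,0,0],"hand": 0.4}
    - {"translation": [0.06,0.02,0],"delta_rot": [0,0,0],"hand": 0.4}
    - {"translation": [0.02,0.04,0],"delta_rot": [0,0,0],"hand": 0.4}
    - {"translation": [0,0.045,0],"delta_rot": [0,0,0],"hand": 0.4}
    - {"translation": [0,0.045,0],"delta_rot": [-0.03,0,0.1],"hand": 0.4}
    - {"translation": [0,0.045,0],"delta_rot": [-0.03,0,0.1],"hand": 0.4}
    - {"translation": [0,0.045,0],"delta_rot": [-0.03,0,0.1],"hand": 0.4}
    - {"translation": [0,0.045,0],"delta_rot": [-0.03,0,0.1],"hand": 0.4}
    - {"translation": [0,0.045,0],"delta_rot": [-0.03,0,0.1],"hand": 0.4}
    - {"translation": [0,0.045,0],"delta_rot": [-0.03,0,0.1],"hand": 0.4}

```text
time_s: 40.45
eef_pos: [0.5445, 0.1961, 0.1549]
ee_rot: [-2.902, -1.187, 0.02]
contact_force: [-6.8, 3.4, 1.7]
opening: 0.0282
```

```bash
python3 -c "
from go import *
status(1)"
```

```text
t 40.45 p [0.5445 0.1961 0.1549] alpha 44.5 tiltz [-0.014  0.001] F [-6.8   3.42  1.72] Ftool [-2.47 -7.22 -1.62] op 0.0282 | crank1: r 43.1mm ang 36.0
   toolframe centre x 42.6 y 6.4; post ang if pushed 45.5, turned 1.349 rad, est.crank 1.409; torque est 0.303
   post x-offset on pad -0.6mm; TRUE torque 0.305; contact-moment alt 0.292
```

>>> play_rows:
  deltas:
    - {"translation": [0,0.048,0],"delta_rot": [-0.03,0,0],"hand": 0.4}
    - {"translation": [0,0.048,0],"delta_rot": [-0.03,0,0],"hand": 0.4}
    - {"translation": [0,0.048,0],"delta_rot": [-0.03,0,0],"hand": 0.4}
    - {"translation": [0,0.048,0],"delta_rot": [-0.03,0,0],"hand": 0.4}
    - {"translation": [0,0.048,0],"delta_rot": [-0.03,0,0],"hand": 0.4}
    - {"translation": [0,0.048,0],"delta_rot": [-0.03,0,0],"hand": 0.4}
    - {"translation": [0,0.048,0],"delta_rot": [-0.03,0,0],"hand": 0.4}
    - {"translation": [0,0.048,0],"delta_rot": [-0.03,0,0],"hand": 0.4}
    - {"translation": [0,0.048,0],"delta_rot": [-0.03,0,0],"hand": 0.4}
    - {"translation": [0,0.048,0],"delta_rot": [-0.03,0,0],"hand": 0.4}

```text
time_s: 41.28
eef_pos: [0.5444, 0.1962, 0.1547]
ee_rot: [-2.889, -1.2, 0.04]
contact_force: [-7.5, 4.3, 2.8]
opening: 0.0279
```

```bash
python3 -c "
from go import *
status(1)"
```

```text
t 41.28 p [0.5444 0.1962 0.1547] alpha 45.1 tiltz [-0.029  0.002] F [-7.46  4.34  2.83] Ftool [-2.24 -8.41 -2.6 ] op 0.0279 | crank1: r 43.1mm ang 36.1
   toolframe centre x 42.5 y 6.8; post ang if pushed 45.4, turned 1.350 rad, est.crank 1.410; torque est 0.353
   post x-offset on pad -0.5mm; TRUE torque 0.354; contact-moment alt 0.342
```

```bash
python3 -c "
from go import *
plan(.6027,.0622,.199,49,8)"
```

```text
n 8 dist mm [  58.3 -134.    44.3] dalpha 3.9
  tr [-0.171  0.421 -0.145] rot [-0.041  0.032 -0.121]
  tr [-0.174  0.42  -0.144] rot [-0.041  0.032 -0.121]
  tr [-0.177  0.419 -0.143] rot [-0.041  0.032 -0.121]
  tr [-0.18   0.418 -0.142] rot [-0.041  0.032 -0.121]
  tr [-0.184  0.417 -0.141] rot [-0.041  0.032 -0.121]
  tr [-0.187  0.416 -0.141] rot [-0.041  0.032 -0.121]
  tr [-0.19   0.415 -0.14 ] rot [-0.041  0.032 -0.121]
  tr [-0.193  0.413 -0.139] rot [-0.041  0.032 -0.121]
```

>>> play_rows:
  deltas:
    - {"translation": [0,-0.1,0],"delta_rot": [0,0,0],"hand": 0.4}
    - {"translation": [0,0,-0.28],"delta_rot": [-0.04,0.03,0],"hand": 0.4}
    - {"translation": [0,0,-0.28],"delta_rot": [-0.04,0.03,-0.2],"hand": 0.4}
    - {"translation": [-0.1,0.3,-0.2],"delta_rot": [-0.04,0.03,-0.2],"hand": 0.4}
    - {"translation": [-0.22,0.55,0],"delta_rot": [-0.04,0.03,-0.2],"hand": 0.4}
    - {"translation": [-0.25,0.6,0],"delta_rot": [-0.04,0.03,-0.2],"hand": 0.4}
    - {"translation": [-0.27,0.6,0],"delta_rot": [-0.04,0.03,-0.1],"hand": 0.4}
    - {"translation": [-0.25,0.55,0],"delta_rot": [-0.04,0.03,0],"hand": 0.4}
    - {"translation": [-0.2,0.4,0],"delta_rot": [0,0,0],"hand": 0.4}
    - {"translation": [-0.1,0.18,0],"delta_rot": [0,0,0],"hand": 0.4}

```text
time_s: 42.12
eef_pos: [0.6077, 0.0704, 0.2011]
ee_rot: [2.846, 1.315, 0.022]
contact_force: [0.6, 0.2, 1.8]
opening: 0.0276
```

```bash
python3 -c "
from go import *
status(3)
plan(.6027,.0622,.156,49,5)"
```

```text
t 42.12 p [0.6077 0.0704 0.2011] alpha 49.6 tiltz [ 0.016 -0.   ] F [0.59 0.17 1.75] Ftool [ 0.53  0.36 -1.74] op 0.0276 | crank3: r 51.6mm ang 51.6
   toolframe centre x 51.5 y -1.8; post ang if pushed 61.4, turned 0.979 rad, est.crank 1.131; torque est -0.015
   post x-offset on pad -10.4mm; TRUE torque -0.019; contact-moment alt -0.019
n 5 dist mm [ -5.   -8.2 -45.1] dalpha -0.6
  tr [-0.05   0.005  0.225] rot [ 0.035 -0.028  0.029]
  tr [-0.049  0.005  0.225] rot [ 0.035 -0.028  0.029]
  tr [-0.049  0.006  0.225] rot [ 0.035 -0.028  0.029]
  tr [-0.048  0.007  0.225] rot [ 0.035 -0.028  0.029]
  tr [-0.048  0.007  0.225] rot [ 0.035 -0.028  0.029]
```

>>> play_rows:
  deltas:
    - {"translation": [-0.06,-0.02,0],"delta_rot": [0.04,-0.03,0],"hand": 0.4}
    - {"translation": [-0.06,-0.02,0.1],"delta_rot": [0.04,-0.03,0],"hand": 0.4}
    - {"translation": [-0.04,0,0.2],"delta_rot": [0.04,-0.03,0],"hand": 0.4}
    - {"translation": [0,0,0.22],"delta_rot": [0.04,-0.03,0],"hand": 0.4}
    - {"translation": [0,0,0.22],"delta_rot": [0,0,0],"hand": 0.4}
    - {"translation": [0,0,0.2],"delta_rot": [0,0,0],"hand": 0.4}
    - {"translation": [0,0,0.08],"delta_rot": [0,0,0],"hand": 0.4}
    - {"translation": [0,0,0.02],"delta_rot": [0,0,0],"hand": 0.4}
    - {"translation": [0,0.04,0],"delta_rot": [0,0,0],"hand": 0.4}
    - {"translation": [0,0.05,0],"delta_rot": [0,0,0],"hand": 0.4}

```text
time_s: 42.95
eef_pos: [0.6037, 0.0672, 0.1558]
ee_rot: [-2.849, -1.322, -0.001]
contact_force: [-0.2, -0.2, 0.4]
opening: 0.0279
```

```bash
python3 -c "
from go import *
status(3)"
```

```text
t 42.95 p [0.6037 0.0672 0.1558] alpha 49.8 tiltz [-0.     0.001] F [-0.21 -0.18  0.4 ] Ftool [-0.27 -0.04 -0.4 ] op 0.0279 | crank3: r 46.5mm ang 53.1
   toolframe centre x 46.5 y -2.7; post ang if pushed 63.0, turned 0.951 rad, est.crank 1.103; torque est 0.002
   post x-offset on pad -5.6mm; TRUE torque 0.004; contact-moment alt 0.003
```

>>> play_rows:
  deltas:
    - {"translation": [-0.03,0.06,0],"delta_rot": [0,0,0],"hand": 0.4}
    - {"translation": [-0.03,0.06,0],"delta_rot": [0,0,0],"hand": 0.4}
    - {"translation": [-0.02,0.06,0],"delta_rot": [0,0,0],"hand": 0.4}
    - {"translation": [0,0.05,0],"delta_rot": [0,0,0],"hand": 0.4}
    - {"translation": [0,0.045,0],"delta_rot": [-0.03,0,0],"hand": 0.4}
    - {"translation": [0,0.045,0],"delta_rot": [-0.03,0,0],"hand": 0.4}
    - {"translation": [0,0.045,0],"delta_rot": [-0.03,0,0],"hand": 0.4}
    - {"translation": [0,0.045,0],"delta_rot": [-0.03,0,0],"hand": 0.4}
    - {"translation": [0,0.045,0],"delta_rot": [-0.03,0,0],"hand": 0.4}
    - {"translation": [0,0.045,0],"delta_rot": [-0.03,0,0],"hand": 0.4}

```text
time_s: 43.78
eef_pos: [0.6118, 0.0569, 0.1568]
ee_rot: [-2.843, -1.323, 0.004]
contact_force: [-8.0, 4.9, 3.6]
opening: 0.0281
```

```bash
python3 -c "
from go import *
status(3)"
```

```text
t 43.78 p [0.6118 0.0569 0.1568] alpha 49.9 tiltz [-0.005  0.004] F [-8.03  4.91  3.6 ] Ftool [-1.41 -9.33 -3.55] op 0.0281 | crank3: r 45.0mm ang 36.7
   toolframe centre x 43.8 y 10.3; post ang if pushed 45.5, turned 1.257 rad, est.crank 1.409; torque est 0.392
   post x-offset on pad -1.9mm; TRUE torque 0.386; contact-moment alt 0.394
```

>>> play_rows:
  deltas:
    - {"translation": [0,-0.1,0],"delta_rot": [0,0,0],"hand": 0.4}
    - {"translation": [0,-0.03,0],"delta_rot": [0,0,0],"hand": 0.4}
    - {"translation": [0,0,-0.28],"delta_rot": [0,0,0],"hand": 0.4}
    - {"translation": [0,0,-0.4],"delta_rot": [0,0,0],"hand": 0.4}
    - {"translation": [0,0,-0.5],"delta_rot": [0,0,0],"hand": 0.4}
    - {"translation": [0.3,0.3,-0.4],"delta_rot": [0,0,0],"hand": 0.4}
    - {"translation": [-0.2,0.6,-0.2],"delta_rot": [0,0,0],"hand": 0.4}
    - {"translation": [-0.5,0.7,0],"delta_rot": [0,0,0],"hand": 0.4}
    - {"translation": [-0.7,0.7,0],"delta_rot": [0,0,0],"hand": 0.4}
    - {"translation": [-0.7,0.7,0],"delta_rot": [0,0,0],"hand": 0.4}

```text
time_s: 44.62
eef_pos: [0.6574, -0.0693, 0.2395]
ee_rot: [-2.839, -1.34, -0.009]
contact_force: [1.3, -0.0, -0.3]
opening: 0.0278
```

>>> play_rows:
  deltas:
    - {"translation": [-0.7,0.7,0],"delta_rot": [0,0,0],"hand": 0.4}
    - {"translation": [-0.7,0.6,0],"delta_rot": [0,0,0],"hand": 0.4}
    - {"translation": [-0.7,0.4,0],"delta_rot": [0,0,0],"hand": 0.4}
    - {"translation": [-0.5,0.2,0],"delta_rot": [0,0,0],"hand": 0.4}
    - {"translation": [-0.3,0,0],"delta_rot": [0,0,0],"hand": 0.4}
    - {"translation": [-0.1,0,0],"delta_rot": [0,0,0],"hand": 0.4}
    - {"translation": [0,0,0],"delta_rot": [0,0,0],"hand": 0.4}
    - {"translation": [0,0,0],"delta_rot": [0,0,0],"hand": 0.4}
    - {"translation": [0,0,0],"delta_rot": [0,0,0],"hand": 0.4}
    - {"translation": [0,0,0],"delta_rot": [0,0,0],"hand": 0.4}

```text
time_s: 45.45
eef_pos: [0.6407, -0.2247, 0.2485]
ee_rot: [2.837, 1.328, 0.021]
contact_force: [-0.4, 0.6, -0.2]
opening: 0.028
```

Run:
```python
from go import *
from h import *
from posts import posts
status()
for n in ('top','side'):
    d=get_image(n);np.savez('e_%s.npz'%n,**d)
    cv2.imwrite('pics/e_%s.png'%n,cv2.resize(d['image'][:,:,::-1],(800,600)))
    off=np.array([-.0015,-.004]) if n=='side' else np.zeros(2)
    for p in posts(d):
        q=p[:2]-off;k=min(AX,key=lambda k:abs(np.hypot(*(q-AX[k]))-.042)); v=q-AX[k]; a=np.degrees(np.arctan2(v[1],v[0]));print(n,k,a.round(1),np.hypot(*v).round(4),"est",np.radians(126.2-a).round(3))
    for nm,dd in(("before",load(n+'0.npz')),("after",d)):
        P=cloud(dd).reshape(-1,3);r=P[:,:2]-np.array([.5426,.1004]);a=-.346
        w=np.c_[r[:,0]*np.cos(a)+r[:,1]*np.sin(a),-r[:,0]*np.sin(a)+r[:,1]*np.cos(a)]
        m=(np.abs(w)<.08).all(1)&(np.hypot(*w.T)>.036)&(P[:,2]>.108)&(P[:,2]<.126)
        for c in(55,-55): 
            for e in (55,-55): m&=np.hypot(w[:,0]-c/1e3,w[:,1]-e/1e3)>.022
        A=np.c_[w[m],np.ones(m.sum())];s=np.linalg.lstsq(A,P[m,2],rcond=None)[0];print(n,nm,m.sum(),"slope",s[:2].round(4),"z",s[2].round(4))
```

```text
t 45.45 p [ 0.6407 -0.2247  0.2485] alpha 50.2 tiltz [ 0.016 -0.003] F [-0.38  0.58 -0.17] Ftool [ 0.2  -0.66  0.16] op 0.0280
top 4 48.3 0.0427 est 1.36
top 3 48.7 0.0429 est 1.352
top 1 47.5 0.0428 est 1.373
top 2 48.5 0.0432 est 1.356
top before 2392 slope [-0.0027 -0.0015] z 0.1203
top after 2371 slope [-0.0031  0.0017] z 0.1168
side 4 48.6 0.0431 est 1.354
side 1 48.3 0.0433 est 1.36
side 3 49.3 0.0434 est 1.343
side 2 48.3 0.0432 est 1.359
side before 1054 slope [-0.      0.0012] z 0.1199
side after 1004 slope [-0.0011  0.0002] z 0.1164
```

View pics/e_side.png

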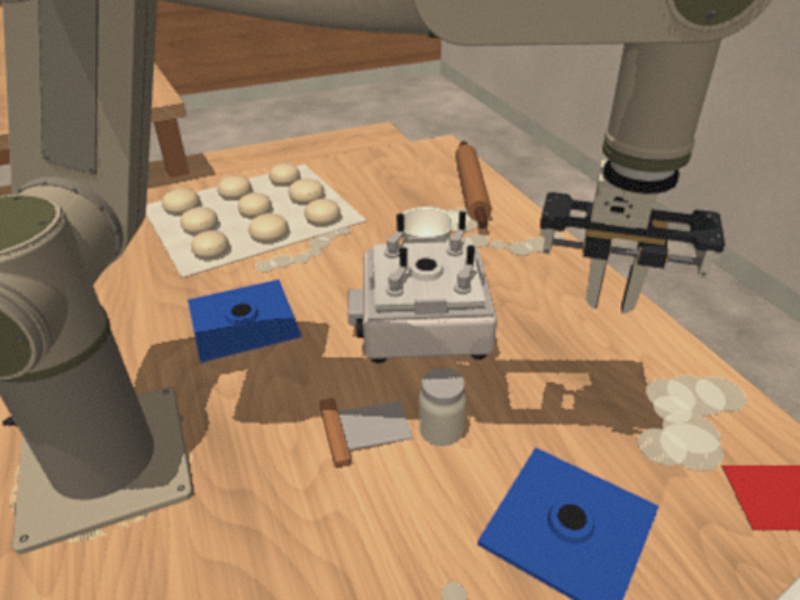

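View pics/e_top.png

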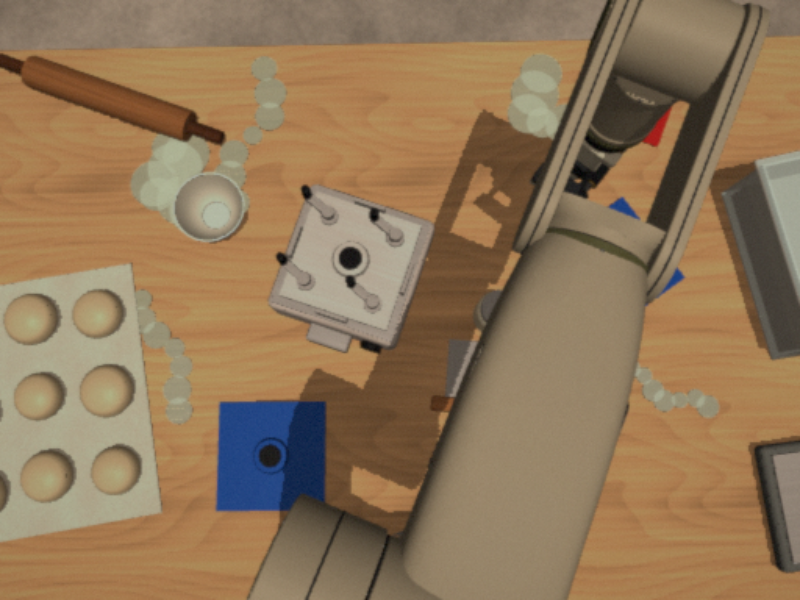

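```bash
python3 -c "
from plant import *
print(close_job())"
```

```text
the job is handed in; nothing more can be done
None
```

I clamped the cover down crosswise and handed the job in at about 45.5 s of the 72 s. The hand-in gave no verdict.

**How it went:**
- **First round (1, 3, 2, 4):** each crank was turned about 0.71 to 0.85 rad.
- **Second round (4, 2, 1, 3):** each was turned on by feel to about 0.33–0.38 N m.
- **Extra recheck pass (4, 2, 1, 3):** with all corners seated, cranks 4, 2 and 3 had gone slightly slack, so I turned them a little further. They ended at 0.39, 0.41 and 0.39 N m. Crank 1 held at 0.35 N m without moving.

**Last checks:**
- **Cover:** the depth images show it 3.5 mm lower than at the start, which means seated. Its tilt measures 0.001–0.004 rad, about the camera's own error.
- **Cranks:** all four stand alike at about 1.34–1.37 rad after springing back about 0.05 rad from the pushed positions. That figure assumes my estimate of the released position.
- **Surroundings:** the bowl, jar, scraper and blue plates look unmoved by eye. In the last top view the arm partly hid the jar and scraper. The gripper is clear of everything, with only noise on the force reading.

**Limits and disagreements:**
- **Foot forces:** I could not measure them directly. I inferred them from the push on the posts, which is good to about 1 N.
- **Crank 1:** its second-round torque came out as 0.32 or 0.38 N m depending on how the contact was modelled. The recheck, holding at 0.35, fits the higher value.

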